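# Feed the scraper sled through the sharpener with the push stick

## Robot

A 6-joint arm with a two-finger parallel gripper is mounted at the origin on the work surface. World frame = base frame: x ahead of the robot, y to its left, z up, the work surface at z = 0. Lengths are in m, angles in rad, forces in N, time in s.
With the tool pointing down it reaches from about 0.375 to 0.975 m from the base axis. Payload 3.8 kg.
Tool frame: the origin (TCP) lies on the centre line of the jaws, within the pads' length; the fingertips stand 25 mm ahead of it and the grasp point (between the pads) lies 6 mm ahead of it; z points along the fingers, y is the direction in which the jaws open and shut (so a half turn about z gives the same grasp; the last joint's range is limited). The gripper opens to 85 mm and grips with 20 to 120 N. Pads are 22 mm wide; open, the fingers measure 114 mm over their backs; the gripper's body (76 mm by 85 mm) begins 54 mm behind the grasp point. The pads swing forward as they close: fully open they stand 13 mm farther back than shut.
Start: joints at [-1.17, 0.264, 1.604, -0, 1.274, -0.037], TCP at [0.286, -0.611, 0.256] pointing down, gripper open.
Joint ranges: [-2.63, 2.63], [-0.94, 2.18], [0.31, 2.57], [-1.31, 4.45], [0, 2.66], [-2.55, 2.55]. Speed limits (rad/s): [2.57, 2.57, 3.14, 3.14, 3.14, 3.14].

## Interface

Orientations are given as a rotation vector (axis times angle).
In Python, from workcell import bot gives the robot as it stands.
- The arm moves only by the tool servo_tool, never from a script. Its argument "moves" is a list of rows, each a list of 3 entries, a list of its own where there are three numbers: the closure in counts, from 0 (fully open) to 255 (shut), then the shift along the tool's x, y, z in m, then the turn about the tool's z in rad. A call has exactly 8 rows; each row shifts and turns the pose as measured when the row begins, along the tool's axes as they then stand; what a row does not reach is not made up. A row lasts 1/12 s, in which the tool goes at most 41.7 mm and 7.16 degrees, less where a joint would pass 70% of its speed; a pose out of reach is approached as far as the arm can. A call is refused whole if a number of a shift passes 0.0417 or a number of a turn 0.125, either way. A call with a gripper value outside its range is refused whole. The fingers move at their own pace and stop on an object; "newtons" is the grip in N (left out, the last holds). Time passes only in rows, so rows that do not move let the fingers close, or fill a call up. It gives the time, the measured TCP pose, the force and the opening at its end, in the units of the state.
- bot.read_state(): the state, without advancing time (a new reading comes with each control period).
- bot.read_camera(name): name is "scene" or "top" or "wrist"; returns a dict with "pixels" (480x640x3 uint8, red, green, blue), "depth" (480x640 float32, m along the optical axis (not along the pixel's ray), 0 where there is no reading), "intrinsics" (3x3 intrinsics, pixels), "R" (3x3) and "t" (3): a world point X has camera coordinates R X + t. Camera axes: x right, y down, z forward; pixel columns grow to the right and rows downward; lengths in m; the calibration is good to about 2 mm. A picture is of the moment at which its call begins.
- bot.finish_job(): hands the job in, once; it reports no verdict.
The state is a dict: "time": time; "q": joint angles; "joint_vel": joint speeds; "joint_torque": joint torques, N m; "tool_pos": TCP position; "tcp_rot": TCP orientation; "wrist_force": force on the tool from outside, world axes, zero at the start; "torque": the same for the moment, N m; "width": opening from 0.0 (shut) to 1.0 (fully open).
Only numpy, scipy, OpenCV 4.12 (cv2) and the standard library are available. Lean on these libraries where they do the work, as an engineer would, in place of code of your own. Each camera call takes 0.05 s, during which the arm holds its last target.

## Task

Draw the push stick out of its cubby by its exposed front end, lay it on the bare table and let go, then take it again by its raised handle. Set the wooden sled on the sharpener's board in front of the hood, against the fence, and with the held push stick feed it under the hood until it rests against the end stop, keeping it flush along the fence all the way and never touching it with the gripper once it is going under the hood. Finish with the push stick laid down on the bare table, and do not disturb the mug, flask or case.

Things in the scene. Friction and masses are not known exactly. Their poses are not given: they have to be found in the camera images.
- jig: The sharpener, fixed to the table: a plywood board 145 (x) x 400 (y) x 18 mm carrying a fence, a grey hood and an end stop. Origin: on the table under the board (which spans x -75 to +70, y -200 to +200 mm), z up. The feed direction is its own +y. A sled flush to the fence and home at the stop has its origin at x +7, y +145, z +18 mm, just past the hood.
- fence (a point): Aluminium fence along the board: this point is on its inner face, at its top edge, at jig x +35, y 0, z +38 mm. The fence spans jig y -185 to +200 mm, is 18 mm thick and stands 20 mm above the board; the sled belongs on its -x side. Axes as the jig.
- hood (a point): Grey hood bridging the board from jig y 0 to +90 mm: this point is the middle of its inlet, at jig x -3, y 0, z +78 mm, on the underside (60 mm above the board). Its two cheeks have inner faces at jig x -60 and +54 mm, outer at -72 and +66; its top is 103 mm above the table (a cap in the middle 4 mm more).
- stop (a point): End stop, an aluminium bar across the board 12 mm thick and 28 mm high above it: this point is the middle of its upper edge on the face the sled meets, at jig x -12, y +190, z +46 mm.
- sled: Loose light-wood block (0.3 to 0.56 kg): base 56 (x) x 90 (y) x 30 mm, and on top a finger rib 20 (x) x 56 (y) mm, from 30 to 52 mm above the underside. Symmetric, either end may lead. Origin: centre of its underside; y is its length. Starts on the table in one of two places (the mug is in the other). Slides with ordinary wood friction.
- stick: Loose wooden push stick (150 g) along its y: a bar 24 wide (x), 22 mm high, from y -100 to +105 mm, and a raised handle 22 mm wide from y -100 to -40, up to 68 mm above the underside (too tall for the hood). Origin: on the underside, z up. Starts upright on the table, handle inside the cubby, the front 85 to 100 mm of the bar sticking out of its open +y face.
- stick_handle (a point): Centre of the push stick's handle: y = -70 mm, 45 mm above the underside.
- stick_tip (a point): Centre of the push stick's flat front end: y = +105 mm, 11 mm above the underside.
- cubby: Fixed plywood pigeonhole on the table, 135 (x) x 130 (y) x 102 mm high, open at its +y face (65 mm from the centre), walls 8 to 10 mm, clear inside 115 mm wide and 94 mm high. A small box and a tin stand on its roof, up to 45 mm above it. Origin: under its centre on the table. It opens along its own +y.
- mug: Bystander: steel mug, 76 mm across, 90 mm high, handle at its +y side reaching about 75 mm from the centre. Origin: centre of its underside.
- flask: Bystander: dark steel flask, 70 mm across, 200 mm high. Origin: centre of its underside.
- case: Bystander: black case 65 (x) x 120 (y) x 45 mm high. Origin: centre of its underside.
Not all that is in view belongs to the job. Of the things shaped like the stick, the wooden one is meant.

How it is judged:
On the way, in this order (a step that is already met when the one before it is completed fails the run):
1. the push stick lies out of the cubby on the bare table, let go (height (world z) of stick_handle below 0.06 m and height (world z) of stick_tip below 0.024 m and height (world z) of stick below 0.016 m and horizontal distance between stick_handle and cubby above 0.115 m and contact force between the fingers and stick below 0.1 N), for 0.2 s.
2. the sled is midway under the hood, flush to the fence, being pushed by the push stick (y of sled in the frame of jig between -0.025 and 0.17 m and x of sled in the frame of jig between -0.055 and 0.06 m and z of sled in the frame of jig below 0.05 m and x of sled in the frame of jig above 0.002 m and angle between the y axis of sled and the y axis of jig, either way round below 0.07 rad and y of sled in the frame of jig between 0.03 and 0.1 m and contact force between stick and sled above 0.1 N).
At the end, for the whole second after the job is handed in: The sled lies flat on the board beyond the hood, within 6 mm of the end stop and 5 mm of the fence, within 0.07 rad (4 degrees) of parallel, at rest; the push stick lies at rest on the bare table (not on the board) (x of sled in the frame of jig between 0.002 and 0.012 m and angle between the y axis of sled and the y axis of jig, either way round below 0.07 rad and y of sled in the frame of jig between 0.139 and 0.15 m and z of sled in the frame of jig below 0.022 m and angle between sled's own z axis and vertical below 0.06 rad and linear speed of each of sled, stick below 0.01 m/s and height (world z) of stick_handle below 0.06 m and height (world z) of stick_tip below 0.024 m and height (world z) of stick below 0.016 m); the robot touches nothing.
It fails at once if the sled off the fence (more than 5 mm, or 0.07 rad askew) once it is going under the hood, until the end (y of sled in the frame of jig between -0.025 and 0.17 m and x of sled in the frame of jig between -0.055 and 0.06 m and z of sled in the frame of jig below 0.05 m and not (x of sled in the frame of jig above 0.002 m and angle between the y axis of sled and the y axis of jig, either way round below 0.07 rad)).
It fails at once if the gripper's fingers touching the sled once it is going under the hood (y of sled in the frame of jig between -0.025 and 0.17 m and x of sled in the frame of jig between -0.055 and 0.06 m and z of sled in the frame of jig below 0.05 m and contact force between the fingers and sled above 0.5 N).
It fails at once if the mug pushed more than 20 mm or tipped (distance of mug from where it was at the start of the episode above 0.02 m or angle between mug's own z axis and vertical above 0.3 rad).
It fails at once if the flask pushed more than 20 mm or tipped (distance of flask from where it was at the start of the episode above 0.02 m or angle between flask's own z axis and vertical above 0.3 rad).
It fails at once if the case pushed more than 20 mm or tipped (distance of case from where it was at the start of the episode above 0.02 m or angle between case's own z axis and vertical above 0.3 rad).
It also fails if it takes over 72 s, if anything falls off the work surface, if the arm or the gripper's body presses on something with over 40 N, if the wrist force passes 120 N, or if a joint passes its speed limit or range.

## Working session

There is one attempt and no reset: what is moved stays moved. The work goes in short steps, Python scripts to look and compute and a tool call to move; the robot and the scene stay as the last step left them, time stands still between calls to the robot, and variables do not carry over. Pictures are saved under pics/ and viewed, and the job is handed in when it is done.

Besides the shell and the picture viewer there is one more tool, called after "Call:" by a JSON object that holds its "method" and its "body". servo_tool: Moves the arm, as the interface text tells. Its arguments: {"type":"object","properties":{"moves":{"type":"array","items":{"type":"array"}},"newtons":{"type":"number"}},"required":["moves"]}

```bash
mkdir -p pics; ls; python3 - <<'E'
from workcell import bot
import cv2, numpy as np
s=bot.read_state(); print({k:np.round(v,3) for k,v in s.items()})
for n in ["scene","top","wrist"]:
    c=bot.read_camera(n); cv2.imwrite(f"pics/{n}0.png",c["pixels"][:,:,::-1]); np.savez(f"pics/{n}0.npz",**c)
    print(n,c["intrinsics"].round(1).tolist(),c["R"].round(3).tolist(),c["t"].round(3).tolist(), (-c["R"].T@c["t"]).round(3))
E
```

```text
pics
{'time': np.float64(0.0), 'q': array([-1.17 ,  0.265,  1.605,  0.   ,  1.274, -0.037]), 'joint_vel': array([ 0.002, -0.001,  0.   ,  0.001, -0.001, -0.001]), 'joint_torque': array([ 1.0000e-03, -5.1511e+01, -3.6732e+01,  0.0000e+00,  1.3000e-02,
        0.0000e+00]), 'tool_pos': array([ 0.286, -0.611,  0.255]), 'tcp_rot': array([-3.064e+00, -6.820e-01,  1.000e-03]), 'wrist_force': array([-0.115,  0.163, -0.05 ]), 'torque': array([0.012, 0.014, 0.04 ]), 'width': np.float64(0.997)}
scene [[581.1, 0.0, 317.2], [0.0, 581.1, 240.7], [0.0, 0.0, 1.0]] [[-0.206, 0.978, 0.021], [0.573, 0.138, -0.808], [-0.793, -0.155, -0.589]] [0.251, -0.193, 1.859] [1.637 0.069 0.934]
top [[529.9, 0.0, 322.4], [0.0, 529.9, 236.7], [0.0, 0.0, 1.0]] [[0.018, -1.0, 0.015], [-0.996, -0.019, -0.091], [0.091, -0.013, -0.996]] [-0.181, 0.5, 1.677] [ 0.348 -0.149  1.718]
wrist [[374.3, 0.0, 323.1], [0.0, 374.3, 243.1], [0.0, 0.0, 1.0]] [[0.424, -0.906, -0.002], [-0.855, -0.401, 0.328], [-0.298, -0.137, -0.945]] [-0.674, -0.042, 0.381] [ 0.363 -0.575  0.372]
```

View pics/scene0.png

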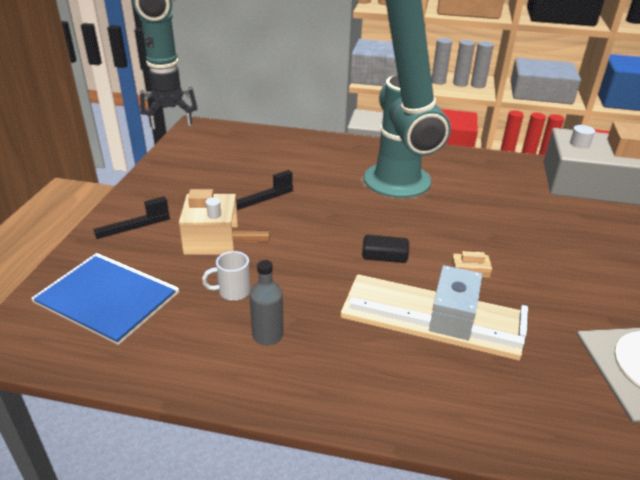

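View pics/top0.png

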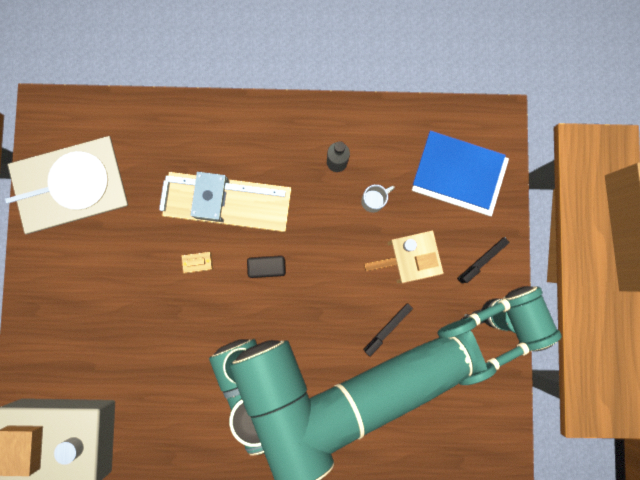

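View pics/wrist0.png

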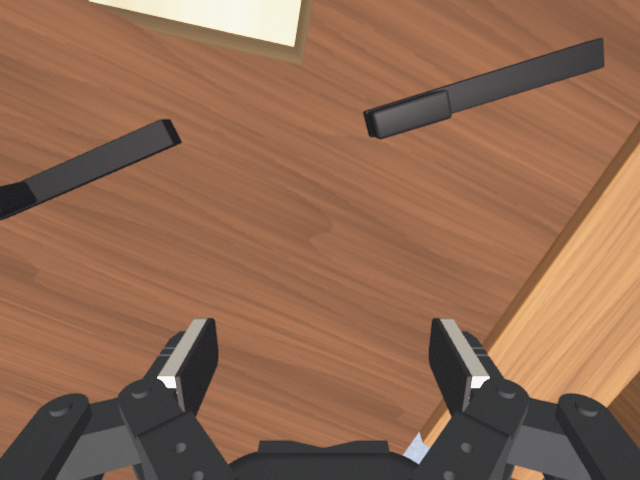

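The scene shows three stick-shaped things: two black ones at scene (132,218) and (265,190), and a wooden bar sticking out of the cubby at scene (250,236) and top (381,265). The wooden one fits the description. The sled is at top (196,262), the jig at (227,201) and the mug at (375,198). Next I'll enlarge and measure.

```bash
cat > h.py <<'E'
import numpy as np, cv2
def cloud(c):
    K=c["intrinsics"];d=c["depth"];v,u=np.indices(d.shape)
    P=np.stack([(u-K[0,2])/K[0,0]*d,(v-K[1,2])/K[1,1]*d,d],-1)
    return (P-c["t"])@c["R"]
def proj(c,X):
    x=np.atleast_2d(X)@c["R"].T+c["t"]; x=x@c["intrinsics"].T; return x[:,:2]/x[:,2:]
def rect(pts):
    (cx,cy),(w,h),a=cv2.minAreaRect(pts[:,:2].astype(np.float32)*1000); return np.round([cx,cy,w,h,a],1)
E
python3 - <<'E'
from h import *
c=np.load("pics/top0.npz");W=cloud(c);im=c["pixels"]
a=cv2.resize(im[225:300,350:460,::-1],None,fx=5,fy=5,interpolation=cv2.INTER_CUBIC);cv2.imwrite("pics/crop_st.png",a)
a=cv2.resize(im[160:290,150:300,::-1],None,fx=5,fy=4.6,interpolation=cv2.INTER_CUBIC);cv2.imwrite("pics/crop_jig.png",a)
boxes=dict(sled=(175,220,245,280),case=(240,292,250,285),jig=(155,297,165,235),mug=(358,398,180,215),flask=(320,355,138,175),stick=(360,397,252,275),cubby=(388,448,226,288))
for n,(u0,u1,v0,v1) in boxes.items():
    P=W[v0:v1,u0:u1].reshape(-1,3);P=P[c["depth"][v0:v1,u0:u1].ravel()>0]
    print(n,len(P),"zhist",np.histogram(P[:,2],bins=[-.02,.008,.015,.03,.045,.06,.09,.115,.15,.25])[0])
    for lo,hi in dict(sled=[(.02,.04),(.045,.06),(.02,.06)],case=[(.03,.06)],jig=[(.01,.026),(.03,.045),(.04,.055),(.09,.12),(.01,.2)],mug=[(.08,.1)],flask=[(.1,.25)],stick=[(.012,.04)],cubby=[(.09,.11),(.09,.2)])[n]:
        Q=P[(P[:,2]>lo)&(P[:,2]<hi)]
        if len(Q)>5: print("  ",lo,hi,len(Q),"medz",np.median(Q[:,2]).round(4),rect(Q))
E
```

```text
sled 1571 zhist [1008   39  189  221  109    5    0    0    0]
   0.02 0.04 386 medz 0.0303 [414.7 227.5  55.8  92.    8.9]
   0.045 0.06 109 medz 0.0521 [415.  228.1  19.4  56.9   8. ]
   0.02 0.06 508 medz 0.0321 [414.7 227.5  55.8  92.    8.9]
case 1816 zhist [996  43  11 427 339   0   0   0   0]
   0.03 0.06 766 medz 0.0446 [404.9   5.7  65.  119.6   4.5]
jig 9907 zhist [4061  832 2877  619  113   57 1346    2    0]
   0.01 0.026 3400 medz 0.0184 [619.6 151.7 222.3 445.3   1.6]
   0.03 0.045 619 medz 0.0382 [613.3 148.1 392.2 136.5  87.8]
   0.04 0.055 319 medz 0.0435 [613.4 149.1 387.3 137.9  83.3]
   0.09 0.12 1348 medz 0.1035 [618.4 184.8  92.8 142.8  82.5]
   0.01 0.2 5687 medz 0.0221 [619.6 151.7 222.3 445.3   1.6]
mug 1394 zhist [950 109  50  42  40 142  61   0   0]
   0.08 0.1 122 medz 0.0897 [ 626.5 -333.    74.6   75.1   76.5]
flask 1289 zhist [699  36  19  21  21  43  43 258 149]
   0.1 0.25 435 medz 0.1416 [ 750.4 -213.7   69.    63.6   78.6]
stick 846 zhist [563  34 231   5   0   0  13   0   0]
   0.012 0.04 246 medz 0.0223 [ 411.1 -360.7   41.5  104.1   12.4]
cubby 3708 zhist [1673   63   66    7    6   12 1433  423   25]
   0.09 0.11 1390 medz 0.1024 [ 442.1 -461.6  135.2  132.6   13.8]
   0.09 0.2 1881 medz 0.1041 [ 442.1 -461.6  135.2  132.6   13.8]
```

```bash
python3 - <<'E'
from h import *
c=np.load("pics/scene0.npz");im=c["pixels"]
a=cv2.resize(im[170:265,90:300,::-1],None,fx=3.8,fy=3.8,interpolation=cv2.INTER_CUBIC);cv2.imwrite("pics/crop_sc.png",a)
E
```

```text
(no output)
```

View pics/crop_st.png

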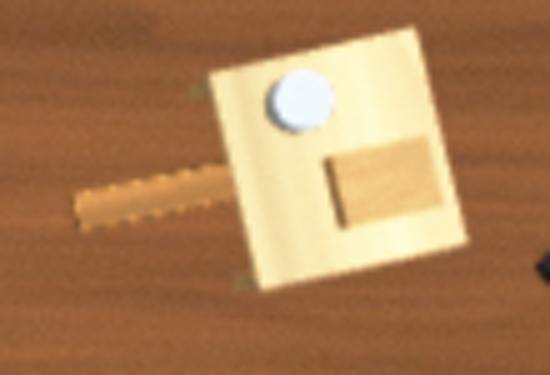

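View pics/crop_jig.png

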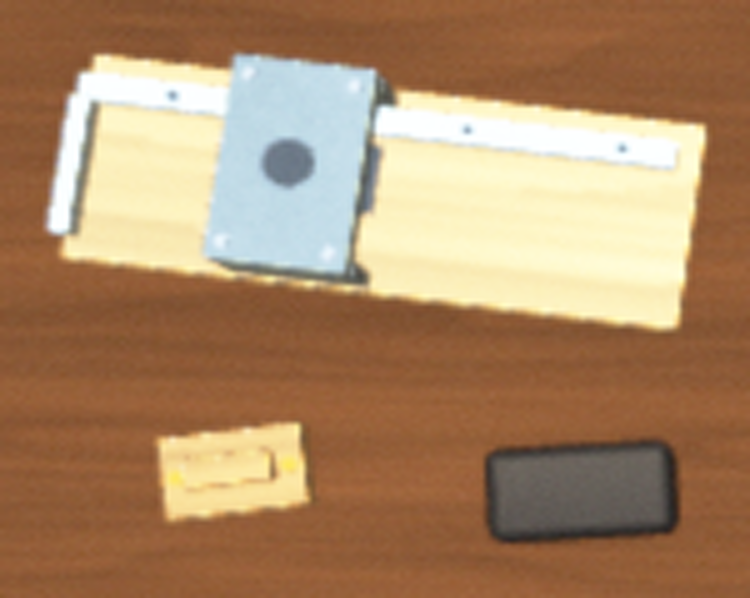

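View pics/crop_sc.png

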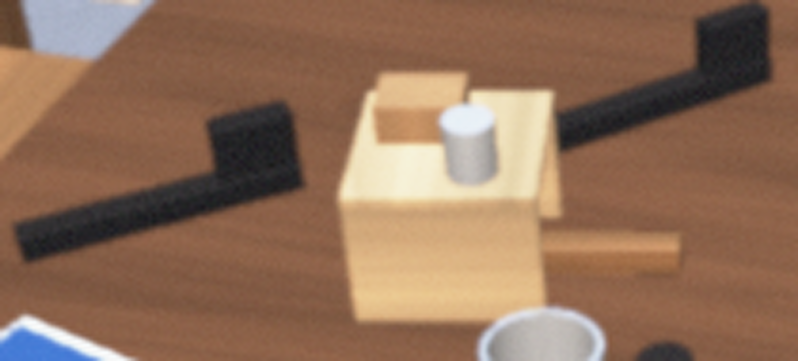

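The crop confirms it: the wooden bar at crop (150,195) comes out of the cubby, and the two black sticks lie elsewhere. Next I'll refine the poses.

```bash
python3 - <<'E'
from h import *
c=np.load("pics/top0.npz");W=cloud(c)
def pts(u0,u1,v0,v1,lo,hi):
    P=W[v0:v1,u0:u1].reshape(-1,3);return P[(P[:,2]>lo)&(P[:,2]<hi)]
H=pts(155,297,165,235,.099,.110)
print("hood",rect(H),H[:,:2].mean(0),len(H))
# fence tops
F=pts(155,297,165,235,.0355,.0405); 
h=H[:,:2].mean(0)
for y in (-7.5,-7,-6.5,-6,-5.5,-5,-4.5):pass
# line fit on fence
F=F[(F[:,0]>.62)]
vx,vy,x0,y0=cv2.fitLine(F[:,:2].astype(np.float32),cv2.DIST_HUBER,0,.001,.001).ravel()
th=np.degrees(np.arctan2(-vx*np.sign(vy),abs(vy)));print("fence yaw",th,x0,y0,len(F))
def frame(yaw,Pxy,local):
    a=np.radians(yaw);R=np.array([[np.cos(a),-np.sin(a)],[np.sin(a),np.cos(a)]]);return R,np.array(Pxy)-R@np.array(local)
B=pts(155,297,165,235,-.01,.3)
for yaw in (th,th-.7):
  R,o=frame(yaw,h,[-.003,.045]);print("origin from hood",o)
  L=(B[:,:2]-o)@R
  m=(B[:,2]>.036)&(B[:,2]<.0405)&(L[:,1]<-.02)&(L[:,1]>-.17)&(L[:,0]>.02);print("fence x",np.percentile(L[m,0],[2,50,98]),m.sum())
  m=(B[:,2]>.036)&(B[:,2]<.0405)&(L[:,1]>.1)&(L[:,1]<.18)&(L[:,0]>.02);print("fence far x",np.percentile(L[m,0],[2,50,98]),m.sum())
  m=(B[:,2]>.0425)&(B[:,2]<.05)&(L[:,1]>.17);print("stop y",np.percentile(L[m,1],[2,50,98]),np.percentile(L[m,0],[2,98]),m.sum())
  m=(B[:,2]>.014)&(B[:,2]<.021)&(L[:,1]<-.02);print("board ",np.percentile(L[m,1],[0,1,50]),np.percentile(L[m,0],[0,1,99,100]),m.sum())
S=pts(360,397,252,275,.019,.026)
vx,vy,x0,y0=cv2.fitLine(S[:,:2].astype(np.float32),cv2.DIST_HUBER,0,.001,.001).ravel()
print("stick yaw",np.degrees(np.arctan2(-vx*np.sign(vy),abs(vy))),x0,y0,rect(S))
R,_=frame(np.degrees(np.arctan2(-vx*np.sign(vy),abs(vy))),[0,0],[0,0]);L=S[:,:2]@R;print(np.percentile(L,[1,50,99],axis=0)*1000)
print("tip world", R@np.array([np.median(L[:,0]),L[:,1].max()]))
E
```

```text
hood [617.4 184.8  90.7 139.6  83.6] [0.61761475 0.18464829] 1116
fence yaw -6.7018604 0.6644466 0.17240566 237
origin from hood [0.61534261 0.13960567]
fence x [0.03678692 0.04469317 0.05436033] 105
fence far x [0.03456105 0.04299059 0.05163828] 50
stop y [0.17385575 0.19434102 0.20106572] [-0.05600968  0.04756144] 86
board  [-0.1999387  -0.1982736  -0.11257681] [-0.07406403 -0.07262126  0.07035942  0.07188909] 1263
origin from hood [0.6147925  0.13963679]
fence x [0.03815305 0.04638361 0.05645294] 104
fence far x [0.0333215  0.04176181 0.05040717] 50
stop y [0.17228032 0.19406492 0.20098704] [-0.05778529  0.04698284] 87
board  [-0.20073531 -0.19808006 -0.11257618] [-0.07318266 -0.07073583  0.07251985  0.07422709] 1264
stick yaw 12.637664 0.41863984 -0.34936506 [ 419.5 -357.8   23.9  102.1   12.3]
[[ 319.40448771 -491.66511823]
 [ 331.55658717 -438.44524308]
 [ 342.74376265 -392.78177278]]
tip world [ 0.40882844 -0.30791561]
```

```bash
cat >> h.py <<'E'
from scipy.spatial.transform import Rotation as Ro
JY=np.radians(-6.3); JO=np.array([.6155,.1393])
def jig(x,y):
    c,s=np.cos(JY),np.sin(JY); return JO+np.array([c*x-s*y,s*x+c*y])
def plan(bot,p,ang=None,n=None):
    """rows (tool shift, turn) to reach TCP p with tool-x world angle ang (deg)"""
    s=bot.read_state();R=Ro.from_rotvec(s["tcp_rot"]).as_matrix();P=np.array(s["tool_pos"])
    a0=np.degrees(np.arctan2(R[1,0],R[0,0])); ang=a0 if ang is None else ang
    da=(ang-a0+180)%360-180; D=np.array(p)-P
    k=max(int(np.ceil(max(np.abs(D).max()/.035,np.linalg.norm(D)/.04,abs(da)/6.9))),1) if n is None else n
    print("t",round(float(s["time"]),2),"pos",P.round(4),"toolx",a0.round(1),"tilt",np.degrees(np.arccos(-R[2,2])).round(2),"w",round(float(s["width"]),3),"F",np.round(s["wrist_force"],1),"| D",D.round(4),"da",round(da,2),"rows",k)
    for i in range(k):
        Q=Ro.from_rotvec([0,0,np.radians(da*i/k)]).as_matrix()@R
        print("  ",(Q.T@(D/k)).round(4).tolist(),round(float(-np.radians(da)/k),4))
E
python3 - <<'E'
from h import *; from workcell import bot
plan(bot,[.4147,-.3343,.24],102.6)
E
```

```text
t 0.15 pos [ 0.286  -0.6108  0.2552] toolx 25.1 tilt 0.1 w 0.997 F [-0.3 -0.4 -0.1] | D [ 0.1287  0.2765 -0.0152] da 77.52 rows 12
   [0.0195, -0.0163, 0.0013] -0.1127
   [0.0212, -0.014, 0.0013] -0.1127
   [0.0226, -0.0116, 0.0013] -0.1127
   [0.0238, -0.0089, 0.0013] -0.1127
   [0.0247, -0.0062, 0.0013] -0.1127
   [0.0252, -0.0034, 0.0013] -0.1127
   [0.0254, -0.0005, 0.0013] -0.1127
   [0.0253, 0.0023, 0.0013] -0.1127
   [0.0249, 0.0052, 0.0013] -0.1127
   [0.0242, 0.0079, 0.0013] -0.1127
   [0.0231, 0.0106, 0.0013] -0.1127
   [0.0218, 0.0131, 0.0012] -0.1127
```

Call:
{"method": "servo_tool", "body": {"moves": [[0,[0.02,-0.016,0.001],-0.113],[0,[0.021,-0.014,0.001],-0.113],[0,[0.023,-0.012,0.001],-0.113],[0,[0.024,-0.009,0.001],-0.113],[0,[0.025,-0.006,0.001],-0.113],[0,[0.025,-0.003,0.001],-0.113],[0,[0.025,-0.001,0.001],-0.113],[0,[0.025,0.002,0.001],-0.113]], "newtons": 50}}

```text
time: 0.82
tool_pos: [0.3683, -0.4213, 0.2426]
tcp_rot: [-2.424, -1.989, 0.001]
wrist_force: [-0.3, 0.3, -0.4]
width: 0.999
```

```bash
python3 - <<'E'
from h import *; from workcell import bot
plan(bot,[.4147,-.3343,.2],102.6)
E
```

```text
t 0.82 pos [ 0.3683 -0.4213  0.2426] toolx 78.8 tilt 0.35 w 0.999 F [-0.3  0.3 -0.4] | D [ 0.0464  0.087  -0.0426] da 23.84 rows 4
   [0.0236, 0.0072, 0.0107] -0.104
   [0.0227, 0.0096, 0.0107] -0.104
   [0.0216, 0.0119, 0.0107] -0.104
   [0.0202, 0.0141, 0.0106] -0.104
```

Call:
{"method": "servo_tool", "body": {"moves": [[60,[0.024,0.007,0.0],-0.104],[60,[0.023,0.01,0.005],-0.104],[60,[0.022,0.012,0.01],-0.104],[60,[0.02,0.014,0.01],-0.104],[60,[0.003,0.001,0.01],-0.02],[60,[0,0,0.01],0],[60,[0,0,0],0],[60,[0,0,0],0]]}}

```text
time: 1.48
tool_pos: [0.4161, -0.3203, 0.1941]
tcp_rot: [-1.899, -2.492, -0.003]
wrist_force: [0.0, -0.6, -0.3]
width: 0.765
```

```bash
python3 - <<'E'
from h import *; from workcell import bot
plan(bot,[.4147,-.3343,.029],102.6)
c=bot.read_camera("wrist");cv2.imwrite("pics/w1.png",c["pixels"][:,:,::-1])
W=cloud(c);z=W[...,2]
m=(z>.016)&(z<.028)&(c["depth"]>0)&(np.abs(W[...,0]-.42)<.06)&(np.abs(W[...,1]+.35)<.08)
S=W[m];print(rect(S),np.median(S[:,2]),m.sum())
E
```

```text
t 1.48 pos [ 0.4161 -0.3203  0.1941] toolx 105.4 tilt 0.5 w 0.765 F [ 0.  -0.6 -0.3] | D [-0.0014 -0.014  -0.1651] da -2.78 rows 5
   [-0.0029, -0.0009, 0.033] 0.0097
   [-0.0029, -0.0009, 0.033] 0.0097
   [-0.0029, -0.0008, 0.033] 0.0097
   [-0.0029, -0.0008, 0.033] 0.0097
   [-0.0029, -0.0008, 0.033] 0.0097
[ 394.6 -375.9   80.9  127.4   12.5] 0.021284919354071376 3949
```

View pics/w1.png

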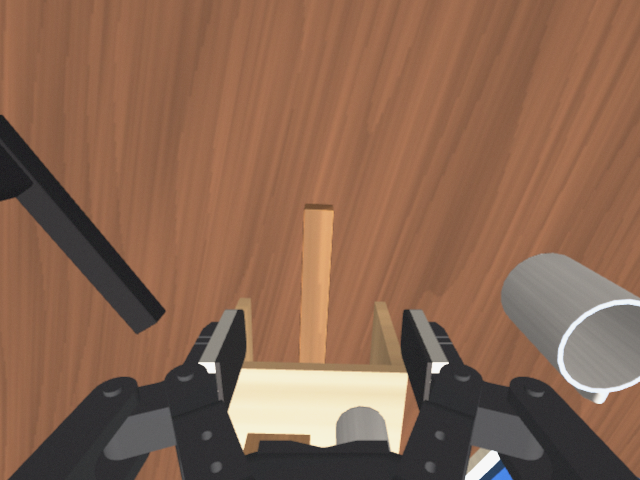

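The picture shows the bar running from (318,207) to (313,362), between the jaws, with the cubby behind it. I can descend.

Call:
{"method": "servo_tool", "body": {"moves": [[60,[-0.005,-0.001,0.02],0.02],[60,[-0.005,-0.001,0.035],0.015],[60,[-0.003,-0.001,0.035],0.01],[60,[-0.002,-0.001,0.035],0.005],[60,[0,0,0.02],0],[60,[0,0,0.008],0],[60,[0,0,0],0],[60,[0,0,0],0]]}}

```text
time: 2.2
tool_pos: [0.418, -0.3495, 0.0434]
tcp_rot: [1.985, 2.425, -0.001]
wrist_force: [0.5, -0.2, 0.1]
width: 0.768
```

```bash
python3 - <<'E'
from h import *; from workcell import bot
plan(bot,[.4147,-.3343,.029],102.6)
c=bot.read_camera("wrist");cv2.imwrite("pics/w2.png",c["pixels"][:,:,::-1])
E
```

```text
t 2.2 pos [ 0.418  -0.3495  0.0434] toolx 101.4 tilt 0.48 w 0.768 F [ 0.5 -0.2  0.1] | D [-0.0033  0.0152 -0.0144] da 1.21 rows 1
   [0.0157, -0.0002, 0.0143] -0.021
```

View pics/w2.png

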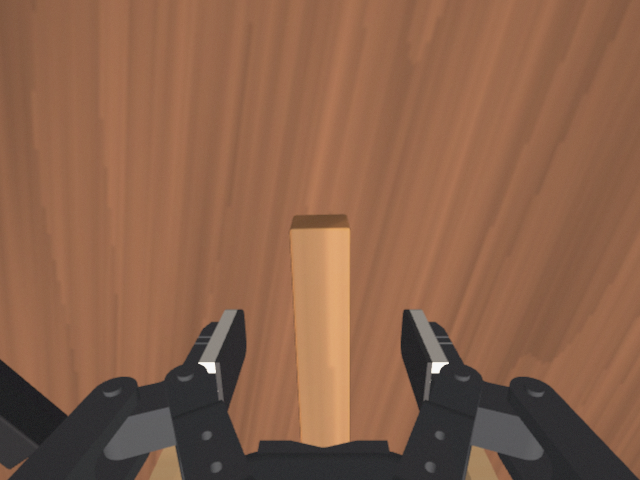

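Call:
{"method": "servo_tool", "body": {"moves": [[60,[0.008,0,0.0],-0.01],[60,[0.007,0,0.004],-0.01],[60,[0.002,0,0.005],0],[60,[0,0,0.004],0],[60,[0,0,0.001],0],[60,[0,0,0],0],[60,[0,0,0],0],[60,[0,0,0],0]]}}

```text
time: 2.92
tool_pos: [0.419, -0.3346, 0.0359]
tcp_rot: [1.948, 2.436, -0.003]
wrist_force: [0.5, 0.1, 0.8]
width: 0.766
```

```bash
python3 - <<'E'
from h import *; from workcell import bot
plan(bot,[.4147,-.3343,.029],102.6)
E
```

```text
t 2.92 pos [ 0.419  -0.3346  0.0359] toolx 102.7 tilt 1.29 w 0.766 F [0.5 0.1 0.8] | D [-0.0043  0.0003 -0.0069] da -0.11 rows 1
   [0.0014, -0.0042, 0.0068] 0.002
```

Call:
{"method": "servo_tool", "body": {"moves": [[60,[0.001,-0.002,0.003],0],[60,[0,-0.002,0.003],0],[60,[0,0,0.001],0],[60,[0,0,0],0],[200,[0,0,0],0],[200,[0,0,0],0],[200,[0,0,0],0],[200,[0,0,0],0]]}}

```text
time: 3.58
tool_pos: [0.4147, -0.3353, 0.0283]
tcp_rot: [1.949, 2.435, -0.003]
wrist_force: [-0.5, 0.8, -0.8]
width: 0.271
```

Call:
{"method": "servo_tool", "body": {"moves": [[255,[0,0,0],0],[255,[0,0,0],0],[255,[0,0,0],0],[255,[0,0,0],0],[255,[0,0,0],0],[255,[0,0,0],0],[255,[0,0,0],0],[255,[0,0,0],0]]}}

```text
time: 4.25
tool_pos: [0.4146, -0.3353, 0.0281]
tcp_rot: [1.948, 2.436, -0.003]
wrist_force: [-0.5, -0.3, -0.6]
width: 0.27
```

```bash
python3 - <<'E'
from h import *; from workcell import bot
plan(bot,[.379,-.175,.031],102.6)
c=bot.read_camera("wrist");cv2.imwrite("pics/w3.png",c["pixels"][:,:,::-1])
E
```

```text
t 4.25 pos [ 0.4146 -0.3353  0.0281] toolx 102.7 tilt 1.31 w 0.27 F [-0.5 -0.3 -0.6] | D [-0.0356  0.1603  0.0029] da -0.08 rows 5
   [0.0328, 0.0001, -0.0012] 0.0003
   [0.0328, 0.0001, -0.0012] 0.0003
   [0.0328, 0.0001, -0.0012] 0.0003
   [0.0328, 0.0001, -0.0012] 0.0003
   [0.0328, 0.0001, -0.0012] 0.0003
```

View pics/w3.png

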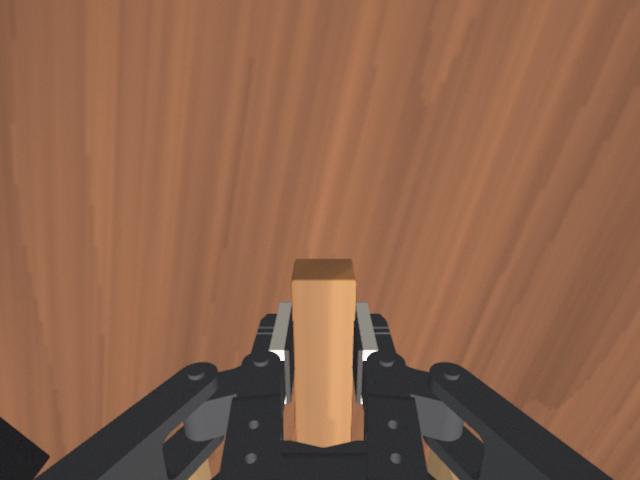

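The bar is held between the pads at (324,350), and the opening of 0.27 × 85 ≈ 23 mm agrees with its width. Next I'll draw it straight out.

Call:
{"method": "servo_tool", "body": {"moves": [[255,[0.008,0,-0.001],0],[255,[0.015,0,-0.001],0],[255,[0.02,0,-0.001],0],[255,[0.02,0,-0.001],0],[255,[0.02,0,-0.001],0],[255,[0.02,0,-0.001],0],[255,[0.02,0,-0.001],0],[255,[0.015,0,-0.001],0]]}}

```text
time: 4.97
tool_pos: [0.3784, -0.1896, 0.0318]
tcp_rot: [1.959, 2.435, -0.002]
wrist_force: [-0.2, 1.2, -1.2]
width: 0.271
```

```bash
python3 - <<'E'
from h import *; from workcell import bot
plan(bot,[.379,-.175,.032],102.6)
c=bot.read_camera("top");cv2.imwrite("pics/t1.png",c["pixels"][:,:,::-1])
E
```

```text
t 4.97 pos [ 0.3784 -0.1896  0.0318] toolx 102.4 tilt 0.93 w 0.271 F [-0.2  1.2 -1.2] | D [0.0006 0.0146 0.0002] da 0.22 rows 1
   [0.0141, 0.0037, -0.0004] -0.0039
```

View pics/t1.png

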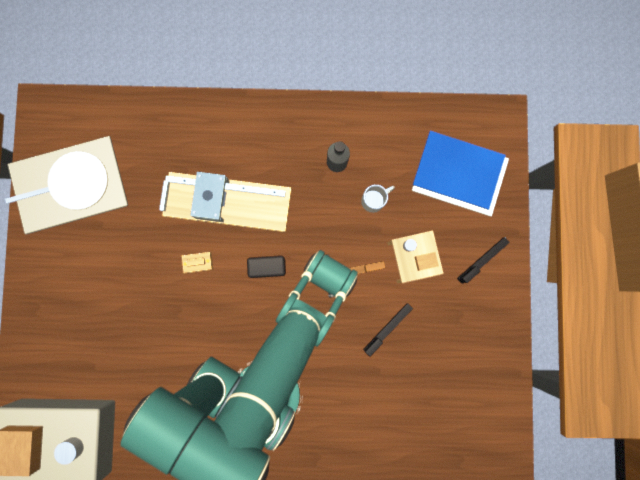

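The top view shows the stick's handle at (375,267), clear of the cubby front at x≈393. Next I'll carry it to an open spot in line with the jig's axis.

```bash
python3 - <<'E'
from h import *; from workcell import bot
p=jig(-.06,-.263);print(p)
plan(bot,[*p,.036],83.7,10)
E
```

```text
[ 0.52700222 -0.11552767]
t 5.02 pos [ 0.3765 -0.1871  0.0311] toolx 102.4 tilt 0.71 w 0.27 F [-2.   2.  -2.1] | D [0.1505 0.0716 0.0049] da -18.7 rows 10
   [0.0038, 0.0162, -0.0004] 0.0326
   [0.0043, 0.0161, -0.0004] 0.0326
   [0.0048, 0.016, -0.0004] 0.0326
   [0.0053, 0.0158, -0.0004] 0.0326
   [0.0058, 0.0156, -0.0004] 0.0326
   [0.0063, 0.0154, -0.0004] 0.0326
   [0.0068, 0.0152, -0.0005] 0.0326
   [0.0073, 0.015, -0.0005] 0.0326
   [0.0078, 0.0147, -0.0005] 0.0326
   [0.0083, 0.0145, -0.0005] 0.0326
```

Call:
{"method": "servo_tool", "body": {"moves": [[255,[0.004,0.008,-0.001],0.02],[255,[0.004,0.016,-0.001],0.033],[255,[0.005,0.016,-0.001],0.033],[255,[0.005,0.016,-0.001],0.033],[255,[0.006,0.016,0],0.033],[255,[0.006,0.015,0],0.033],[255,[0.007,0.015,0],0.033],[255,[0.007,0.015,0],0.033]]}}

```text
time: 5.68
tool_pos: [0.4793, -0.1177, 0.032]
tcp_rot: [-2.269, -2.172, 0.005]
wrist_force: [-0.5, 0.1, -1.8]
width: 0.267
```

```bash
python3 - <<'E'
from h import *; from workcell import bot
p=jig(-.06,-.263);print(p)
plan(bot,[*p,.030],83.7)
E
```

```text
[ 0.52700222 -0.11552767]
t 5.68 pos [ 0.4793 -0.1177  0.032 ] toolx 87.5 tilt 0.19 w 0.267 F [-0.5  0.1 -1.8] | D [ 0.0477  0.0022 -0.002 ] da -3.79 rows 2
   [0.0021, 0.0238, 0.001] 0.0331
   [0.0029, 0.0237, 0.001] 0.0331
```

Call:
{"method": "servo_tool", "body": {"moves": [[255,[0.002,0.014,0],0.02],[255,[0.003,0.014,0],0.02],[255,[0.0,0.012,0.001],0.01],[255,[0.0,0.006,0.001],0],[255,[0,0,0.001],0],[255,[0,0,0],0],[255,[0,0,0],0],[255,[0,0,0],0]]}}

```text
time: 6.35
tool_pos: [0.526, -0.1108, 0.0288]
tcp_rot: [-2.32, -2.116, 0.006]
wrist_force: [0.6, 0.7, 1.2]
width: 0.266
```

```bash
python3 - <<'E'
from h import *; from workcell import bot
p=jig(-.06,-.263);print(p)
plan(bot,[*p,.029],83.7)
c=bot.read_camera("scene");cv2.imwrite("pics/s1.png",c["pixels"][120:390,140:500,::-1].repeat(2,0).repeat(2,1))
E
```

```text
[ 0.52700222 -0.11552767]
t 6.35 pos [ 0.526  -0.1108  0.0288] toolx 84.7 tilt 0.26 w 0.266 F [0.6 0.7 1.2] | D [ 0.001  -0.0047  0.0002] da -1.03 rows 1
   [-0.0046, 0.0015, -0.0002] 0.018
```

View pics/s1.png

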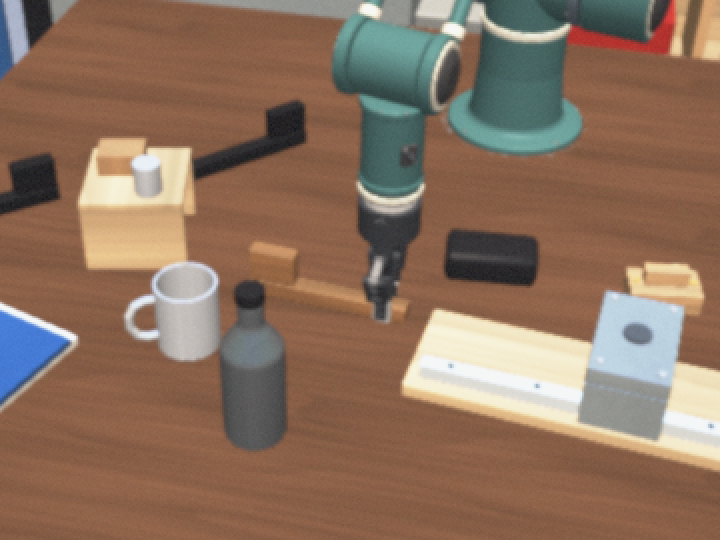

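The stick lies upright on the table with its tip at crop (405,308). I'll release it and rise.

Call:
{"method": "servo_tool", "body": {"moves": [[60,[0,0,0],0],[60,[0,0,0],0],[60,[0,0,0],0],[60,[0,0,0],0],[60,[0,0,-0.01],0],[60,[0,0,-0.03],0],[60,[0,0,-0.04],0],[60,[0,0,-0.04],0]]}}

```text
time: 7.07
tool_pos: [0.5157, -0.1091, 0.1422]
tcp_rot: [-2.305, -2.099, 0.028]
wrist_force: [1.0, 0.0, 0.1]
width: 0.766
```

```bash
python3 - <<'E'
from h import *; from workcell import bot
plan(bot,[.415,.228,.15],98.3)
E
```

```text
t 7.07 pos [ 0.5157 -0.1091  0.1422] toolx 84.6 tilt 1.73 w 0.766 F [1.  0.  0.1] | D [-0.1007  0.3371  0.0078] da 13.68 rows 10
   [0.0326, -0.0132, -0.0003] -0.0239
   [0.0329, -0.0124, -0.0003] -0.0239
   [0.0332, -0.0116, -0.0003] -0.0239
   [0.0335, -0.0108, -0.0004] -0.0239
   [0.0337, -0.01, -0.0004] -0.0239
   [0.034, -0.0092, -0.0004] -0.0239
   [0.0342, -0.0084, -0.0004] -0.0239
   [0.0344, -0.0076, -0.0005] -0.0239
   [0.0345, -0.0068, -0.0005] -0.0239
   [0.0347, -0.0059, -0.0005] -0.0239
```

Call:
{"method": "servo_tool", "body": {"moves": [[60,[0.015,-0.006,0],-0.012],[60,[0.033,-0.013,0],-0.024],[60,[0.033,-0.012,0],-0.024],[60,[0.034,-0.011,0],-0.024],[60,[0.034,-0.01,0],-0.024],[60,[0.034,-0.009,0],-0.024],[60,[0.034,-0.008,0],-0.024],[60,[0.034,-0.008,0],-0.024]]}}

```text
time: 7.73
tool_pos: [0.4523, 0.1444, 0.1645]
tcp_rot: [2.127, 2.307, 0.005]
wrist_force: [1.2, -0.1, -0.8]
width: 0.767
```

```bash
python3 - <<'E'
from h import *; from workcell import bot
plan(bot,[.415,.228,.12],98.3)
c=bot.read_camera("top");W=cloud(c);cv2.imwrite("pics/t2.png",c["pixels"][:,:,::-1])
for (lo,hi) in [(.016,.026),(.06,.075)]:
  m=(W[...,2]>lo)&(W[...,2]<hi)&(abs(W[...,0]-.52)<.06)&(W[...,1]>-.33)&(W[...,1]<-.072)
  print(lo,m.sum(),rect(W[m]))
E
```

```text
t 7.73 pos [0.4523 0.1444 0.1645] toolx 94.6 tilt 0.3 w 0.767 F [ 1.2 -0.1 -0.8] | D [-0.0373  0.0836 -0.0445] da 3.66 rows 3
   [0.0288, -0.0102, 0.0148] -0.0213
   [0.029, -0.0096, 0.0148] -0.0213
   [0.0292, -0.009, 0.0148] -0.0213
0.016 271 [ 519.1 -185.8  204.    25.1   84.4]
0.06 119 [ 512.4 -257.3   58.7   22.    83.1]
```

View pics/t2.png

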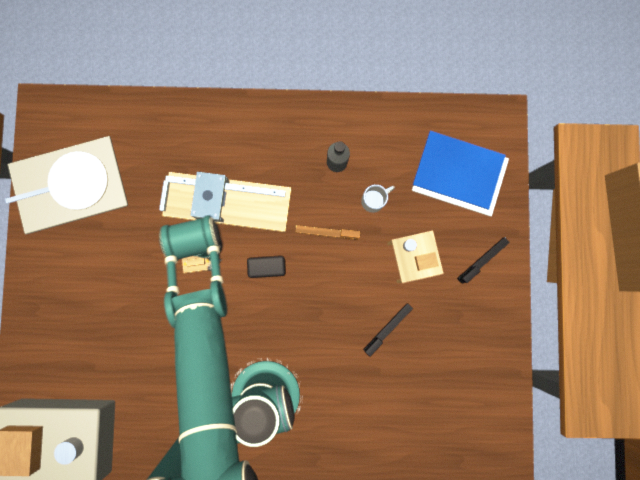

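The stick now lies on open table at (328,232), handle at world (0.512,-0.257). Next is the sled.

Call:
{"method": "servo_tool", "body": {"moves": [[60,[0.02,-0.01,0.005],-0.02],[60,[0.024,-0.01,0.01],-0.02],[60,[0.018,-0.006,0.01],-0.01],[60,[0.008,-0.002,0.01],0],[60,[0,0,0.005],0],[60,[0,0,0],0],[60,[0,0,0],0],[60,[0,0,0],0]]}}

```text
time: 8.45
tool_pos: [0.4147, 0.2211, 0.128]
tcp_rot: [2.053, 2.372, 0.017]
wrist_force: [0.4, 0.9, -0.5]
width: 0.761
```

```bash
python3 - <<'E'
from h import *; from workcell import bot
plan(bot,[.415,.228,.06],98.3)
c=bot.read_camera("wrist");cv2.imwrite("pics/w4.png",c["pixels"][:,:,::-1]);W=cloud(c)
for lo,hi in [(.026,.034),(.048,.056)]:
  m=(W[...,2]>lo)&(W[...,2]<hi)&(c["depth"]>0)&(abs(W[...,0]-.415)<.07)&(abs(W[...,1]-.228)<.07)
  print(lo,m.sum(),rect(W[m]))
E
```

```text
t 8.45 pos [0.4147 0.2211 0.128 ] toolx 98.2 tilt 0.67 w 0.761 F [ 0.4  0.9 -0.5] | D [ 0.0003  0.0069 -0.068 ] da 0.06 rows 2
   [0.0033, 0.0003, 0.034] -0.0005
   [0.0033, 0.0003, 0.034] -0.0005
0.026 9115 [414.7 229.1  56.2  90.4   8.5]
0.048 3320 [414.5 229.3  19.9  55.9   9.1]
```

View pics/w4.png

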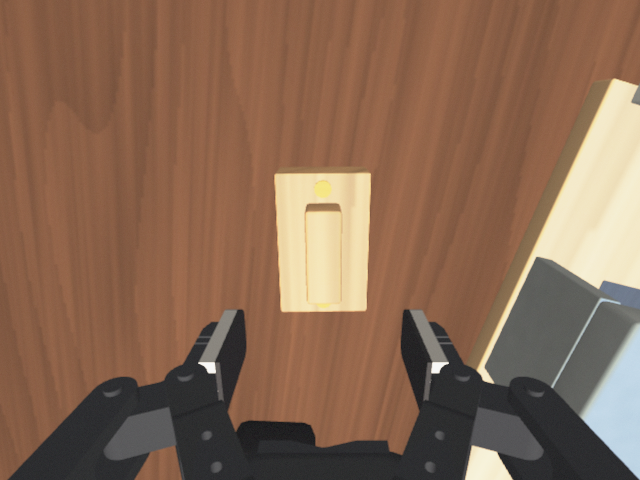

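The wrist view shows the sled at (323,240) with its rib between the jaws. Its size measures 56×90 mm, as given.

Call:
{"method": "servo_tool", "body": {"moves": [[60,[0.003,0,0.008],-0.004],[60,[0.003,0,0.012],-0.004],[60,[0.003,0,0.014],0],[60,[0,0,0.014],0],[60,[0,0,0.01],0],[60,[0,0,0.005],0],[60,[0,0,0],0],[60,[0,0,0],0]]}}

```text
time: 9.17
tool_pos: [0.4198, 0.2284, 0.0637]
tcp_rot: [2.05, 2.369, 0.026]
wrist_force: [0.1, 1.3, 0.9]
width: 0.762
```

```bash
python3 - <<'E'
from h import *; from workcell import bot
plan(bot,[.4147,.2292,.0595],98.7)
E
```

```text
t 9.17 pos [0.4198 0.2284 0.0637] toolx 98.3 tilt 1.07 w 0.762 F [0.1 1.3 0.9] | D [-0.0051  0.0008 -0.0042] da 0.45 rows 1
   [0.0015, -0.005, 0.0042] -0.0079
```

Call:
{"method": "servo_tool", "body": {"moves": [[60,[0.001,-0.003,0.002],-0.004],[60,[0,-0.002,0.002],-0.004],[60,[0,0,0],0],[200,[0,0,0],0],[255,[0,0,0],0],[255,[0,0,0],0],[255,[0,0,0],0],[255,[0,0,0],0]], "newtons": 70}}

```text
time: 9.83
tool_pos: [0.4157, 0.2294, 0.0624]
tcp_rot: [2.039, 2.377, 0.032]
wrist_force: [0.2, 0.1, -3.5]
width: 0.215
```

```bash
python3 - <<'E'
from h import *; from workcell import bot
plan(bot,[.4147,.2292,.0595],98.7)
E
```

```text
t 9.83 pos [0.4157 0.2294 0.0624] toolx 98.7 tilt 1.3 w 0.215 F [ 0.2  0.1 -3.5] | D [-0.001  -0.0002 -0.0029] da -0.04 rows 1
   [-0.0001, -0.0011, 0.0028] 0.0007
```

Call:
{"method": "servo_tool", "body": {"moves": [[255,[0,0,-0.005],0],[255,[0,0,-0.012],0],[255,[0,0,-0.015],0],[255,[0,0,-0.015],0],[255,[0,0,-0.015],0],[255,[0,0,-0.008],0],[255,[0,0,0],0],[255,[0,0,0],0]]}}

```text
time: 10.5
tool_pos: [0.4076, 0.2254, 0.1289]
tcp_rot: [2.043, 2.381, 0.01]
wrist_force: [0.8, 0.0, -4.8]
width: 0.21
```

```bash
python3 - <<'E'
from h import *; from workcell import bot
print(jig(0,-.12))
plan(bot,[.46,.04,.135],90)
E
```

```text
[0.60233188 0.02002469]
t 10.5 pos [0.4076 0.2254 0.1289] toolx 98.7 tilt 0.42 w 0.21 F [ 0.8  0.  -4.8] | D [ 0.0524 -0.1854  0.0061] da -8.75 rows 6
   [-0.0319, 0.0039, -0.001] 0.0254
   [-0.0318, 0.0047, -0.001] 0.0254
   [-0.0316, 0.0056, -0.001] 0.0254
   [-0.0315, 0.0064, -0.001] 0.0254
   [-0.0313, 0.0072, -0.001] 0.0254
   [-0.0311, 0.0079, -0.001] 0.0254
```

Call:
{"method": "servo_tool", "body": {"moves": [[255,[-0.012,0.002,-0.001],0.01],[255,[-0.024,0.004,-0.001],0.02],[255,[-0.03,0.006,-0.001],0.025],[255,[-0.03,0.007,-0.001],0.025],[255,[-0.03,0.01,-0.001],0.025],[255,[-0.028,0.014,-0.001],0.025],[255,[-0.018,0.018,-0.001],0.025],[255,[-0.006,0.02,0],0.025]]}}

```text
time: 11.17
tool_pos: [0.4968, 0.0461, 0.1253]
tcp_rot: [-2.247, -2.185, 0.011]
wrist_force: [-0.3, -0.3, -4.3]
width: 0.213
```

```bash
python3 - <<'E'
from h import *; from workcell import bot
plan(bot,[*jig(-.003,-.12),.13],83.7)
E
```

```text
t 11.17 pos [0.4968 0.0461 0.1253] toolx 88.4 tilt 0.59 w 0.213 F [-0.3 -0.3 -4.3] | D [ 0.1026 -0.0257  0.0047] da -4.71 rows 3
   [-0.0076, 0.0344, -0.0019] 0.0274
   [-0.0067, 0.0346, -0.0019] 0.0274
   [-0.0057, 0.0348, -0.0019] 0.0274
```

Call:
{"method": "servo_tool", "body": {"moves": [[255,[-0.006,0.02,-0.001],0.015],[255,[-0.005,0.022,-0.001],0.015],[255,[-0.004,0.022,-0.001],0.015],[255,[-0.003,0.018,-0.001],0.015],[255,[-0.001,0.01,0],0.01],[255,[0,0.004,0],0],[255,[0,0,0],0],[255,[0,0,0],0]]}}

```text
time: 11.83
tool_pos: [0.5921, 0.0158, 0.1155]
tcp_rot: [-2.325, -2.086, 0.031]
wrist_force: [-0.5, -0.1, -5.4]
width: 0.212
```

```bash
python3 - <<'E'
from h import *; from workcell import bot
plan(bot,[*jig(-.003,-.12),.0825],83.7)
c=bot.read_camera("wrist");cv2.imwrite("pics/w5.png",c["pixels"][:,:,::-1]);W=cloud(c)
z=W[...,2];ok=c["depth"]>0
# fence line from wrist
L=(W[...,:2]-JO)@np.array([[np.cos(JY),-np.sin(JY)],[np.sin(JY),np.cos(JY)]])
m=ok&(z>.034)&(z<.041)&(L[...,0]>.028)&(L[...,0]<.06)&(L[...,1]<-.005)
F=W[m];print(m.sum())
if m.sum()>50:
  vx,vy,x0,y0=cv2.fitLine(F[:,:2].astype(np.float32),cv2.DIST_HUBER,0,.001,.001).ravel()
  print("fence yaw",np.degrees(np.arctan2(-vx*np.sign(vy),abs(vy))))
  for a in np.arange(-.18,0,.03):
    k=m&(abs(L[...,1]-a)<.01)
    if k.sum()>20: print(a.round(2),np.percentile(L[k][:,0],[1,50,99]).round(4),k.sum(),np.median(z[k]).round(4))
E
```

```text
t 11.83 pos [0.5921 0.0158 0.1155] toolx 83.8 tilt 1.53 w 0.212 F [-0.5 -0.1 -5.4] | D [ 0.0073  0.0046 -0.033 ] da -0.08 rows 1
   [0.0054, 0.0076, 0.0328] 0.0015
11542
fence yaw -6.2348466
-0.18 [0.0354 0.0438 0.0531] 542 0.0373
-0.15 [0.0354 0.0439 0.0532] 947 0.0374
-0.12 [0.0354 0.044  0.0531] 1098 0.0373
-0.09 [0.0353 0.0438 0.053 ] 1264 0.0373
-0.06 [0.0353 0.0439 0.0529] 1477 0.0373
-0.03 [0.0352 0.0438 0.0529] 1747 0.0373
```

View pics/w5.png

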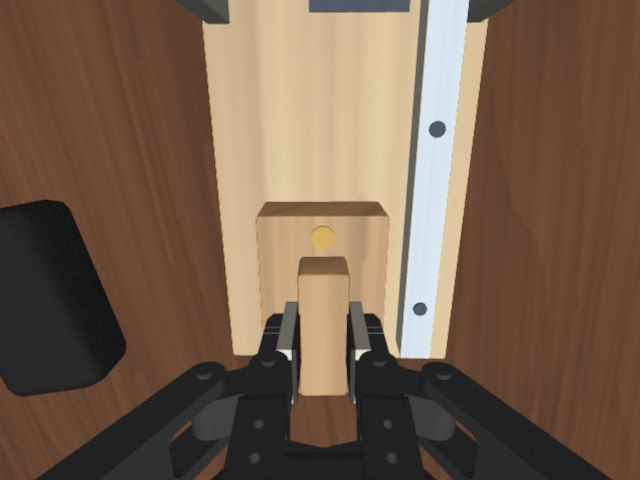

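The wrist view shows the held sled over the board, with the fence's inner face at pixel column ~405. The fence measured from here agrees with my jig frame (yaw −6.24°, x 0.0353). I'll lower the sled.

Call:
{"method": "servo_tool", "body": {"moves": [[255,[0.002,0.002,0.004],0],[255,[0.002,0.003,0.006],0],[255,[0.001,0.002,0.006],0],[255,[0,0,0.006],0],[255,[0,0,0.005],0],[255,[0,0,0.003],0],[255,[0,0,0],0],[255,[0,0,0],0]]}}

```text
time: 12.55
tool_pos: [0.595, 0.0224, 0.0815]
tcp_rot: [-2.32, -2.088, 0.034]
wrist_force: [-0.5, 0.2, -1.3]
width: 0.212
```

```bash
sed -i 's/JY=np.radians(-6.3)/JY=np.radians(-6.24)/' h.py; cat >> h.py <<'E'
def inj(p):
    return np.array([[np.cos(JY),np.sin(JY)],[-np.sin(JY),np.cos(JY)]])@(np.array(p)[:2]-JO)
E
python3 - <<'E'
from h import *; from workcell import bot
plan(bot,[*jig(-.001,-.12),.081],83.76)
s=bot.read_state();print(inj(s["tool_pos"]).round(4),Ro.from_rotvec(s["tcp_rot"]).as_matrix()[:,2].round(4))
E
```

```text
t 12.55 pos [0.595  0.0224 0.0815] toolx 84.0 tilt 1.71 w 0.212 F [-0.5  0.2 -1.3] | D [ 0.0064 -0.0023 -0.0005] da -0.2 rows 1
   [-0.0016, 0.0066, 0.0003] 0.0035
[-0.0076 -0.1185] [-2.990e-02  4.000e-04 -9.996e-01]
```

Call:
{"method": "servo_tool", "body": {"moves": [[255,[0,0.001,0],0.003],[255,[0,0.002,0],0],[255,[0,0.002,0],0],[255,[0,0.002,0],0],[255,[0,0.002,0],0],[255,[0,0.002,0],0],[255,[0,0.001,0],0],[255,[0,0,0],0]]}}

```text
time: 13.22
tool_pos: [0.6092, 0.0206, 0.0822]
tcp_rot: [-2.325, -2.084, 0.032]
wrist_force: [-0.5, -0.8, -5.5]
width: 0.216
```

```bash
python3 - <<'E'
from h import *; from workcell import bot
plan(bot,[*jig(.007,-.12),.0805],83.76)
s=bot.read_state();print(inj(s["tool_pos"]).round(4),Ro.from_rotvec(s["tcp_rot"]).as_matrix()[:,2].round(4))
E
```

```text
t 13.22 pos [0.6092 0.0206 0.0822] toolx 83.7 tilt 1.6 w 0.216 F [-0.5 -0.8 -5.5] | D [ 0.0002 -0.0014 -0.0017] da 0.02 rows 1
   [-0.0014, 0.0004, 0.0017] -0.0003
[ 0.0066 -0.1186] [-2.790e-02  5.000e-04 -9.996e-01]
```

Call:
{"method": "servo_tool", "body": {"moves": [[255,[0,0,0.001],0],[255,[0,0.001,0.001],0],[255,[0,0.001,0.0],0],[255,[0,0.001,0],0],[255,[0,0.001,0],0],[255,[0,0.001,0],0],[255,[0,0,0],0],[255,[0,0,0],0]]}}

```text
time: 13.88
tool_pos: [0.6117, 0.0201, 0.0817]
tcp_rot: [-2.321, -2.081, 0.04]
wrist_force: [-3.6, -0.1, -1.9]
width: 0.212
```

```bash
python3 - <<'E'
from h import *; from workcell import bot
plan(bot,[*jig(.007,-.12),.0805],83.76)
s=bot.read_state();print(inj(s["tool_pos"]).round(4),Ro.from_rotvec(s["tcp_rot"]).as_matrix()[:,2].round(4))
E
```

```text
t 13.88 pos [0.6117 0.0201 0.0817] toolx 83.8 tilt 1.99 w 0.212 F [-3.6 -0.1 -1.9] | D [-0.0023 -0.0009 -0.0012] da 0.01 rows 1
   [-0.0011, -0.0021, 0.0012] -0.0001
[ 0.0092 -0.1189] [-3.470e-02  6.000e-04 -9.994e-01]
```

A force of −3.6 N along x shows the sled is against the fence. I'll nudge it a little more, then release and rise.

Call:
{"method": "servo_tool", "body": {"moves": [[255,[0,0.001,0.001],0],[255,[0,0.001,0],0],[255,[0,0,0],0],[60,[0,0,0],0],[60,[0,0,0],0],[60,[0,0,0],0],[60,[0,0,0],0],[60,[0,0,0],0]]}}

```text
time: 14.55
tool_pos: [0.6171, 0.0199, 0.0843]
tcp_rot: [-2.325, -2.084, 0.031]
wrist_force: [0.7, -0.6, -0.3]
width: 0.766
```

Call:
{"method": "servo_tool", "body": {"moves": [[60,[0,0,-0.005],0],[60,[0,0,-0.01],0],[60,[0,0,-0.012],0],[60,[0,0,-0.012],0],[60,[-0.005,0,-0.012],0],[60,[-0.01,0,-0.01],0],[60,[-0.01,0,0],0],[60,[-0.005,0,0],0]]}}

```text
time: 15.22
tool_pos: [0.6183, -0.0117, 0.1559]
tcp_rot: [-2.327, -2.091, 0.023]
wrist_force: [0.2, 0.3, -0.6]
width: 0.764
```

```bash
cat >> h.py <<'E'
def sled(c):
    W=cloud(c);z=W[...,2];ok=c["depth"]>0
    for lo,hi in [(.0455,.0505),(.066,.074)]:
        J=(W[...,:2]-JO)@np.array([[np.cos(JY),-np.sin(JY)],[np.sin(JY),np.cos(JY)]])
        m=ok&(z>lo)&(z<hi)&(J[...,0]>-.07)&(J[...,0]<.045)&(J[...,1]<.0)&(J[...,1]>-.22)
        if m.sum()<10: continue
        r=rect(J[m]);print("sled in jig",lo,m.sum(),r)
E
python3 - <<'E'
from h import *; from workcell import bot
c=bot.read_camera("wrist");cv2.imwrite("pics/w6.png",c["pixels"][:,:,::-1]);sled(c)
c=bot.read_camera("top");sled(c)
W=cloud(c)
for (lo,hi) in [(.016,.026),(.06,.075)]:
  m=(W[...,2]>lo)&(W[...,2]<hi)&(abs(W[...,0]-.52)<.06)&(W[...,1]>-.33)&(W[...,1]<-.068)
  print(lo,m.sum(),rect(W[m]))
plan(bot,[.5124,-.2573,.16],83.7)
E
```

```text
sled in jig 0.0455 9224 [   6.6 -119.6   56.    89.6    0. ]
sled in jig 0.066 3335 [   6.4 -119.2   55.5   19.6   90. ]
sled in jig 0.0455 81 [  5.8 -95.3  56.9  38.4   1.9]
sled in jig 0.066 36 [   6.7 -107.7   20.3   28.2    8.9]
0.016 282 [ 515.1 -186.5  206.5   37.6   78.2]
0.06 128 [ 512.2 -257.7   58.5   22.3   85.6]
t 15.32 pos [ 0.6182 -0.0117  0.1553] toolx 83.8 tilt 1.17 w 0.762 F [ 0.3 -0.2 -0.6] | D [-0.1058 -0.2456  0.0047] da -0.11 rows 8
   [-0.032, -0.0098, -0.0003] 0.0002
   [-0.032, -0.0098, -0.0003] 0.0002
   [-0.032, -0.0098, -0.0003] 0.0002
   [-0.032, -0.0098, -0.0003] 0.0002
   [-0.032, -0.0098, -0.0003] 0.0002
   [-0.032, -0.0098, -0.0003] 0.0002
   [-0.032, -0.0098, -0.0003] 0.0002
   [-0.032, -0.0098, -0.0003] 0.0002
```

View pics/w6.png

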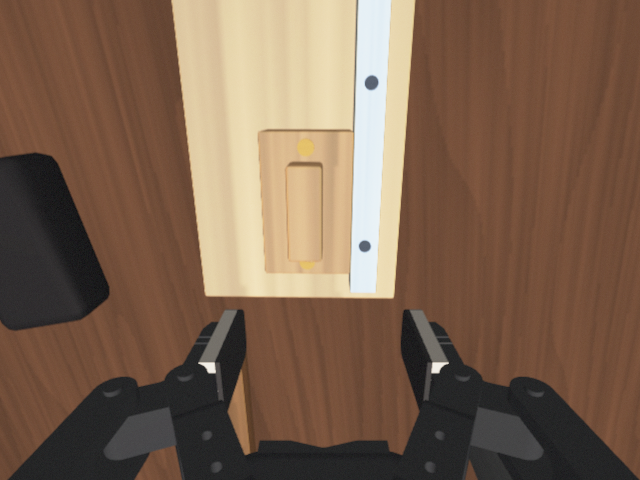

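The sled is flush on the fence at (307,200), at jig x 6.6, y −119.6, yaw 0. Next is the stick's handle.

Call:
{"method": "servo_tool", "body": {"moves": [[60,[-0.015,-0.005,0],0],[60,[-0.03,-0.01,0],0],[60,[-0.036,-0.012,0],0],[60,[-0.036,-0.012,0],0],[60,[-0.036,-0.012,0],0],[60,[-0.036,-0.012,0],0],[60,[-0.03,-0.009,0],0],[60,[-0.015,-0.004,0],0]]}}

```text
time: 15.98
tool_pos: [0.5107, -0.24, 0.15]
tcp_rot: [-2.315, -2.088, 0.026]
wrist_force: [0.0, 0.0, 0.5]
width: 0.762
```

```bash
python3 - <<'E'
from h import *; from workcell import bot
plan(bot,[.5122,-.2575,.125],83.7)
E
```

```text
t 15.98 pos [ 0.5107 -0.24    0.15  ] toolx 84.1 tilt 1.68 w 0.762 F [0.  0.  0.5] | D [ 0.0015 -0.0175 -0.025 ] da -0.4 rows 1
   [-0.0173, 0.004, 0.0248] 0.007
```

Call:
{"method": "servo_tool", "body": {"moves": [[60,[-0.004,0.001,0.004],0.004],[60,[-0.004,0.001,0.006],0.003],[60,[-0.004,0.001,0.006],0],[60,[-0.002,0,0.005],0],[60,[0,0,0.004],0],[60,[0,0,0],0],[60,[0,0,0],0],[60,[0,0,0],0]]}}

```text
time: 16.65
tool_pos: [0.5092, -0.2528, 0.117]
tcp_rot: [-2.318, -2.071, 0.029]
wrist_force: [0.9, 0.7, 0.3]
width: 0.767
```

```bash
cat >> h.py <<'E'
def stick(c,lo=.016,hi=.026):
    W=cloud(c);z=W[...,2];ok=c["depth"]>0
    for lo,hi,n in [(lo,hi,"bar"),(lo+.046,hi+.046,"handle")]:
        m=ok&(z>lo)&(z<hi)&(abs(W[...,0]-.515)<.05)&(W[...,1]>-.31)&(W[...,1]<-.072)
        if m.sum()>20: print(n,m.sum(),rect(W[m]),np.median(z[m]).round(4))
E
python3 - <<'E'
from h import *; from workcell import bot
c=bot.read_camera("wrist");cv2.imwrite("pics/w7.png",c["pixels"][:,:,::-1]);stick(c)
plan(bot,[.5122,-.2575,.0545],83.7)
E
```

```text
bar 9891 [ 520.  -175.   120.9   24.    84.6] 0.0213
handle 4699 [ 512.1 -256.5   59.8   22.    84.5] 0.0671
t 16.7 pos [ 0.5093 -0.2528  0.1171] toolx 83.5 tilt 2.15 w 0.764 F [-0.7  0.4  0.1] | D [ 0.0029 -0.0047 -0.0626] da 0.17 rows 2
   [-0.0024, 0.0029, 0.0312] -0.0015
   [-0.0024, 0.0029, 0.0312] -0.0015
```

View pics/w7.png

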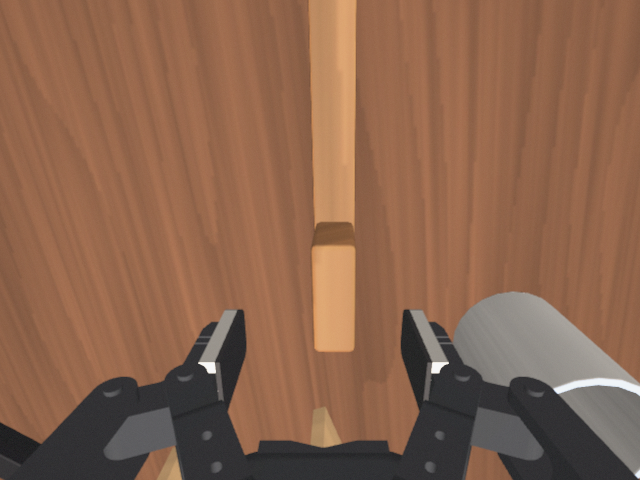

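The wrist view shows the handle at (333,295) and the bar running ahead of it, with the mug at right clear of the fingers. I'll descend on it.

Call:
{"method": "servo_tool", "body": {"moves": [[60,[-0.002,0.002,0.008],-0.008],[60,[-0.002,0.001,0.012],-0.008],[60,[0,0.001,0.012],0],[60,[0,0,0.012],0],[60,[0,0,0.01],0],[60,[0,0,0.006],0],[60,[0,0,0],0],[60,[0,0,0],0]]}}

```text
time: 17.37
tool_pos: [0.5108, -0.2558, 0.0498]
tcp_rot: [-2.298, -2.092, 0.028]
wrist_force: [0.3, -0.4, 0.4]
width: 0.765
```

```bash
python3 - <<'E'
from h import *; from workcell import bot
plan(bot,[.5121,-.2565,.0545],84.5)
E
```

```text
t 17.37 pos [ 0.5108 -0.2558  0.0498] toolx 84.6 tilt 2.2 w 0.765 F [ 0.3 -0.4  0.4] | D [ 0.0013 -0.0007  0.0047] da -0.13 rows 1
   [-0.0006, 0.0012, -0.0048] 0.0023
```

Call:
{"method": "servo_tool", "body": {"moves": [[60,[0,0.001,-0.003],0],[60,[0,0,-0.002],0],[60,[0,0,0],0],[200,[0,0,0],0],[255,[0,0,0],0],[255,[0,0,0],0],[255,[0,0,0],0],[255,[0,0,0],0]], "newtons": 80}}

```text
time: 18.03
tool_pos: [0.5141, -0.2572, 0.0583]
tcp_rot: [-2.302, -2.096, 0.026]
wrist_force: [0.7, 0.4, -2.0]
width: 0.246
```

```bash
python3 - <<'E'
from h import *; from workcell import bot
plan(bot,[.5121,-.2565,.105],84.5)
c=bot.read_camera("wrist");cv2.imwrite("pics/w8.png",c["pixels"][:,:,::-1]);stick(c)
E
```

```text
t 18.03 pos [ 0.5141 -0.2572  0.0583] toolx 84.6 tilt 1.89 w 0.246 F [ 0.7  0.4 -2. ] | D [-0.002   0.0007  0.0467] da -0.12 rows 2
   [0.0004, -0.0018, -0.0233] 0.0011
   [0.0004, -0.0018, -0.0233] 0.0011
bar 15245 [ 519.9 -184.4  101.5   24.1   84.6] 0.0219
handle 10715 [ 512.9 -256.2   61.2   46.1   58.4] 0.0678
```

View pics/w8.png

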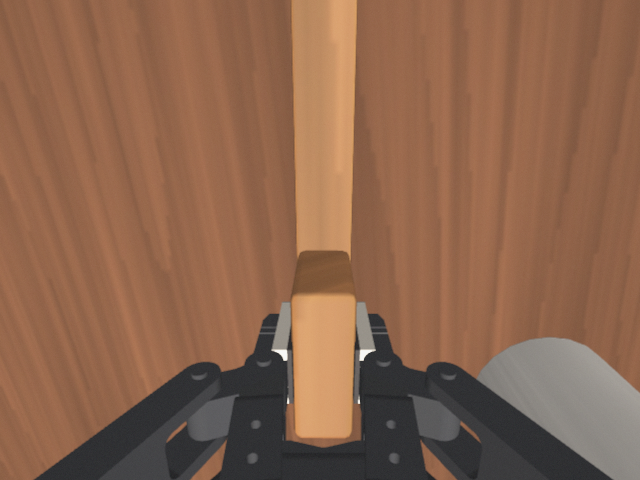

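The handle is held at (324,345) and the bar runs straight ahead. I'll lift it and bring it behind the sled.

Call:
{"method": "servo_tool", "body": {"moves": [[255,[0,0,-0.004],0],[255,[0,0,-0.007],0],[255,[0,0,-0.008],0],[255,[0,0,-0.007],0.004],[255,[0,0,-0.004],0.004],[255,[0,0,0],0.004],[255,[0,0,0],0],[255,[0,0,0],0]]}}

```text
time: 18.75
tool_pos: [0.5147, -0.2573, 0.0915]
tcp_rot: [-2.315, -2.08, 0.026]
wrist_force: [-0.5, 0.3, -1.6]
width: 0.248
```

```bash
python3 - <<'E'
from h import *; from workcell import bot
plan(bot,[*jig(.004,-.358),.084],83.76)
E
```

```text
t 18.75 pos [ 0.5147 -0.2573  0.0915] toolx 83.9 tilt 1.92 w 0.248 F [-0.5  0.3 -1.6] | D [ 0.0658  0.0403 -0.0075] da -0.1 rows 2
   [0.0235, 0.0307, 0.0029] 0.0009
   [0.0236, 0.0307, 0.0029] 0.0009
```

Call:
{"method": "servo_tool", "body": {"moves": [[255,[0.003,0.006,0],0],[255,[0.006,0.01,0],0],[255,[0.007,0.012,0.001],0],[255,[0.007,0.012,0.001],0],[255,[0.006,0.01,0.001],0],[255,[0.004,0.006,0],0],[255,[0.002,0.002,0],0],[255,[0,0,0],0]]}}

```text
time: 19.42
tool_pos: [0.5836, -0.2238, 0.0842]
tcp_rot: [-2.313, -2.08, 0.026]
wrist_force: [-0.9, 0.8, -0.9]
width: 0.247
```

```bash
cat >> h.py <<'E'
def view(bot,name):
    c=bot.read_camera("wrist");cv2.imwrite(f"pics/{name}.png",c["pixels"][:,:,::-1])
    W=cloud(c);z=W[...,2];ok=c["depth"]>0
    J=(W[...,:2]-JO)@np.array([[np.cos(JY),-np.sin(JY)],[np.sin(JY),np.cos(JY)]])
    def sh(n,m):
        if m.sum()>20: print(n,m.sum(),rect(J[m]),"z",np.percentile(z[m],[5,50,95]).round(4))
    u=np.arange(640)[None,:]; reg=ok&(J[...,0]>-.07)&(J[...,0]<.033)
    sh("sled base",reg&(z>.0455)&(z<.0505)&(J[...,1]>-.17)&(J[...,1]<.2))
    sh("sled rib",reg&(z>.066)&(z<.074)&(J[...,1]>-.17)&(J[...,1]<.2))
    s=bot.read_state();p=inj(s["tool_pos"]);R=Ro.from_rotvec(s["tcp_rot"]).as_matrix();print("tcp jig",p.round(4),round(float(s["tool_pos"][2]),4),"tool z in world",R[:,2].round(3),"toolx",np.degrees(np.arctan2(R[1,0],R[0,0])).round(2),"F",np.round(s["wrist_force"],1),"t",round(float(s["time"]),2))
    tip=J[...,1]-p[1]
    sh("stick bar",reg&(tip>.06)&(tip<.185)&(abs(J[...,0]-p[0])<.02)&(z>.024)&(z<.0495))
E
python3 - <<'E'
from h import *; from workcell import bot
view(bot,"w9")
plan(bot,[*jig(.004,-.358),.080],83.76)
E
```

```text
tcp jig [ 0.0075 -0.3646] 0.0842 tool z in world [-0.033  0.012 -0.999] toolx 83.93 F [ 0.7  0.3 -0.8] t 19.47
stick bar 11043 [ 6.400e+00 -2.727e+02  2.410e+01  6.380e+01  2.000e-01] z [0.0466 0.0478 0.049 ]
t 19.47 pos [ 0.5833 -0.224   0.0842] toolx 83.9 tilt 2.02 w 0.247 F [ 0.7  0.3 -0.8] | D [-0.0028  0.007  -0.0042] da -0.17 rows 1
   [0.0066, -0.0033, 0.0044] 0.0029
```

View pics/w9.png

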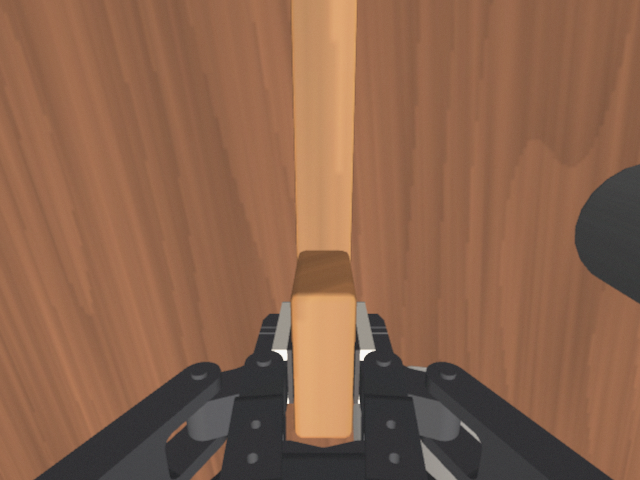

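Call:
{"method": "servo_tool", "body": {"moves": [[255,[0,-0.001,0.001],0],[255,[0,-0.002,0.002],0],[255,[0,0,0.001],0],[255,[0.002,0,0],0],[255,[0.003,0,0],0],[255,[0.002,0,0],0],[255,[0,0,0],0],[255,[0,0,0],0]]}}

```text
time: 20.13
tool_pos: [0.5779, -0.2168, 0.0797]
tcp_rot: [-2.314, -2.076, 0.029]
wrist_force: [0.2, -0.2, -1.1]
width: 0.246
```

```bash
python3 - <<'E'
from h import *; from workcell import bot
view(bot,"w10")
c=bot.read_camera("wrist");W=cloud(c);z=W[...,2]
J=(W[...,:2]-JO)@np.array([[np.cos(JY),-np.sin(JY)],[np.sin(JY),np.cos(JY)]])
m=(z>.03)&(z<.055)&(abs(J[...,0]-.005)<.011)&(J[...,1]>-.31)&(J[...,1]<-.23)
A=np.c_[J[m]-[.005,-.36],np.ones(m.sum())];print(np.linalg.lstsq(A,z[m],rcond=None)[0].round(4))
c=bot.read_camera("scene");cv2.imwrite("pics/s2.png",c["pixels"][200:380,180:540,::-1].repeat(2,0).repeat(2,1))
c=bot.read_camera("top");W=cloud(c);z=W[...,2];cv2.imwrite("pics/t3.png",cv2.resize(c["pixels"][150:260,150:400,::-1],None,fx=3,fy=3))
J=(W[...,:2]-JO)@np.array([[np.cos(JY),-np.sin(JY)],[np.sin(JY),np.cos(JY)]])
m=(z>.03)&(z<.055)&(abs(J[...,0]-.005)<.02)&(J[...,1]>-.25)&(J[...,1]<-.04)
for a,b in zip(J[m][::6],z[m][::6]): print((a*1000).round(),round(b*1000,1),end="; ")
E
```

```text
tcp jig [ 0.0013 -0.3581] 0.0798 tool z in world [-0.036  0.012 -0.999] toolx 83.8 F [-0.1  0.2 -1.5] t 20.18
stick bar 11119 [  -0.  -266.2   63.9   24.1   90. ] z [0.0421 0.0433 0.0445]
[-0.0443  0.0005  0.0431]
[ 23. -76.] 47.2; [ 25. -95.] 47.9; [ 21. -92.] 50.4; [  24. -111.] 44.7; [ 17. -86.] 48.3; [  22. -124.] 50.9; [  25. -146.] 51.2; [ 14. -90.] 50.0; [  22. -150.] 52.5; [ 11. -76.] 37.8; [  19. -160.] 54.2; [  15. -151.] 51.5; [  4. -78.] 45.1; [  13. -158.] 50.6; [  0. -82.] 49.5; [  11. -161.] 46.5; [ -2. -92.] 50.9; [   8. -164.] 45.7; [ -4. -82.] 38.2; [   3. -149.] 46.0; [   8. -187.] 44.6; [  10. -206.] 50.6; [-10. -81.] 52.2; [ -6. -98.] 41.8; [  -4. -128.] 50.7; [  -0. -153.] 48.6; [   6. -190.] 43.2; [   7. -209.] 48.0; [  10. -228.] 45.5; [-13. -81.] 49.5; [  -9. -103.] 46.2; [  -8. -122.] 53.3; [  -5. -144.] 51.4; [  -3. -163.] 53.4; [   3. -200.] 48.2; [   6. -219.] 44.0; [   9. -238.] 42.4; [ -13. -103.] 47.5; [ -10. -125.] 47.7; [  -7. -144.] 45.8; [  -6. -164.] 53.8; [  -1. -198.] 53.7; [   2. -216.] 44.1; [   4. -236.] 50.3; [ -14. -116.] 44.4; [ -12. -135.] 46.0; [ -10. -154.] 52.3; [  -4. -192.] 46.8; [  -2. -211.] 47.7; [   1. -229.] 40.5; [   3. -248.] 48.4; [ -13. -151.] 47.9; [  -8. -189.] 46.2; [  -5. -208.] 41.8; [  -2. -226.] 41.8; [  -0. -246.] 44.4; [ -10. -189.] 40.0; [  -8. -208.] 37.8; [  -6. -227.] 47.4; [  -4. -246.] 49.7; [ -11. -205.] 39.3; [ -10. -224.] 45.7; [  -7. -243.] 44.1; [ -12. -228.] 41.3; [ -10. -247.] 47.9;
```

View pics/s2.png

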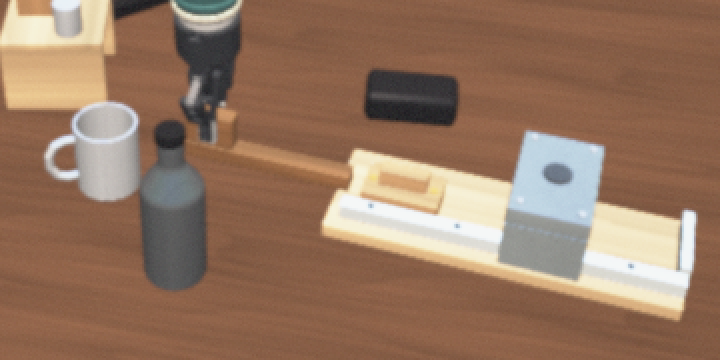

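View pics/t3.png

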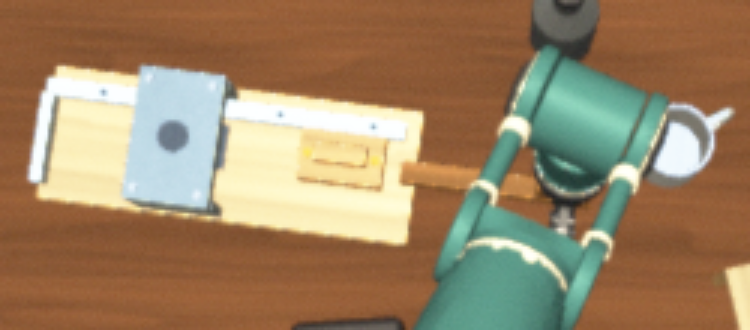

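The top view shows the bar's tip at (402,172), just behind the sled at (342,160) and in line with it. I'll advance gently into contact.

Call:
{"method": "servo_tool", "body": {"moves": [[255,[0.002,0.001,0],0],[255,[0.003,0.001,0],0],[255,[0.003,0.001,0],0],[255,[0.003,0,0],0],[255,[0.003,0,0],0],[255,[0.003,0,0],0],[255,[0.003,0,0],0],[255,[0.003,0,0],0]]}}

```text
time: 21.0
tool_pos: [0.5846, -0.1938, 0.0802]
tcp_rot: [-2.315, -2.078, 0.03]
wrist_force: [-1.0, -4.1, -0.8]
width: 0.244
```

```bash
python3 - <<'E'
from h import *; from workcell import bot
view(bot,"w11")
E
```

```text
tcp jig [ 0.0055 -0.3339] 0.0803 tool z in world [-0.034  0.01  -0.999] toolx 83.82 F [ 0.1 -1.4 -1.5] t 21.05
stick bar 11007 [ 4.200e+00 -2.424e+02  2.410e+01  6.310e+01  1.000e-01] z [0.0424 0.0436 0.0448]
```

Contact shows at −4 N. I'll keep pushing.

Call:
{"method": "servo_tool", "body": {"moves": [[255,[0.004,0,0],0],[255,[0.005,0,0],0],[255,[0.005,0,0],0],[255,[0.005,0,0],0],[255,[0.005,0,0],0],[255,[0.005,0,0],0],[255,[0.005,0,0],0],[255,[0.004,0,0],0]]}}

```text
time: 21.72
tool_pos: [0.589, -0.1532, 0.0806]
tcp_rot: [-2.317, -2.079, 0.031]
wrist_force: [-1.0, -2.7, -1.0]
width: 0.245
```

```bash
python3 - <<'E'
from h import *; from workcell import bot
view(bot,"w12")
c=bot.read_camera("top");cv2.imwrite("pics/t4.png",cv2.resize(c["pixels"][150:260,150:400,::-1],None,fx=3,fy=3));sled(c)
E
```

```text
tcp jig [ 0.0053 -0.2928] 0.0806 tool z in world [-0.034  0.009 -0.999] toolx 83.81 F [-0.3 -0.3 -1.3] t 21.77
stick bar 10961 [ 4.100e+00 -2.014e+02  2.410e+01  6.280e+01  1.000e-01] z [0.0426 0.0438 0.045 ]
sled in jig 0.0455 254 [  11.5 -122.6   64.7  193.7    1.1]
sled in jig 0.066 80 [  6.6 -74.3  20.2  55.8   0.2]
```

View pics/t4.png

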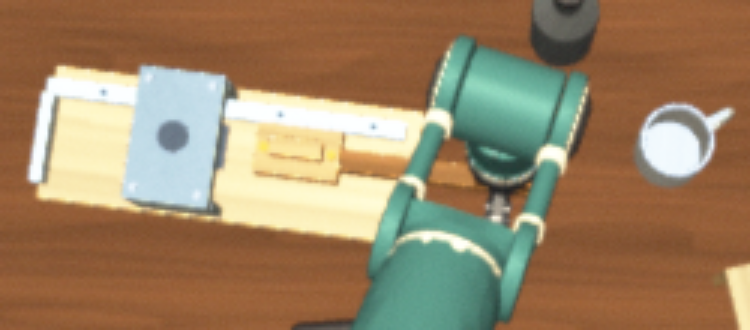

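The top view shows the sled flush at jig (6.6, −74.3), yaw 0.2°, with the stick right behind it. I'll keep feeding.

Call:
{"method": "servo_tool", "body": {"moves": [[255,[0.004,0,0],0],[255,[0.005,0.0002,0],0],[255,[0.005,0.0002,0],0],[255,[0.005,0.0002,0],0],[255,[0.005,0.0002,0],0],[255,[0.005,0.0002,0],0],[255,[0.005,0.0002,0],0],[255,[0.004,0,0],0]]}}

```text
time: 22.48
tool_pos: [0.5941, -0.1127, 0.0808]
tcp_rot: [-2.316, -2.079, 0.034]
wrist_force: [-0.4, -2.5, -0.6]
width: 0.246
```

```bash
python3 - <<'E'
from h import *; from workcell import bot
view(bot,"w13")
c=bot.read_camera("top");sled(c)
E
```

```text
sled base 113 [   3.7 -150.4   39.1   20.1   89.4] z [0.0455 0.0456 0.0463]
tcp jig [ 0.0061 -0.2521] 0.0807 tool z in world [-0.036  0.008 -0.999] toolx 83.83 F [ 0.  -1.2 -1.5] t 22.53
stick bar 10983 [   4.7 -160.7   62.7   24.1   90. ] z [0.0427 0.044  0.0451]
sled in jig 0.0455 247 [  15.5 -107.6   65.2  216.     3.1]
sled in jig 0.066 90 [  7.3 -33.5  56.3  20.6  89.3]
```

Call:
{"method": "servo_tool", "body": {"moves": [[255,[0.004,0,0],0],[255,[0.005,0,0],0],[255,[0.005,0.0002,0],0],[255,[0.005,0.0002,0],0],[255,[0.005,0.0002,0],0],[255,[0.005,0.0002,0],0],[255,[0.005,0.0002,0],0],[255,[0.004,0,0],0]]}}

```text
time: 23.25
tool_pos: [0.5988, -0.0723, 0.0808]
tcp_rot: [-2.315, -2.079, 0.037]
wrist_force: [-0.6, -3.1, -0.4]
width: 0.245
```

```bash
python3 - <<'E'
from h import *; from workcell import bot
view(bot,"w14")
c=bot.read_camera("top");sled(c);cv2.imwrite("pics/t5.png",cv2.resize(c["pixels"][150:260,150:400,::-1],None,fx=3,fy=3))
E
```

```text
sled base 250 [   4.6 -129.8   80.2   21.8   89.9] z [0.0455 0.0456 0.0462]
tcp jig [ 0.0063 -0.2113] 0.0808 tool z in world [-0.037  0.007 -0.999] toolx 83.86 F [-0.1 -1.4 -1.6] t 23.3
stick bar 10969 [ 4.80e+00 -1.20e+02  2.41e+01  6.26e+01  1.00e-01] z [0.0427 0.044  0.0452]
sled in jig 0.0455 186 [  8.7 -92.5  55.6 185.1   1. ]
sled in jig 0.066 34 [   0.8 -110.2  219.7   17.1   86.9]
```

View pics/w14.png

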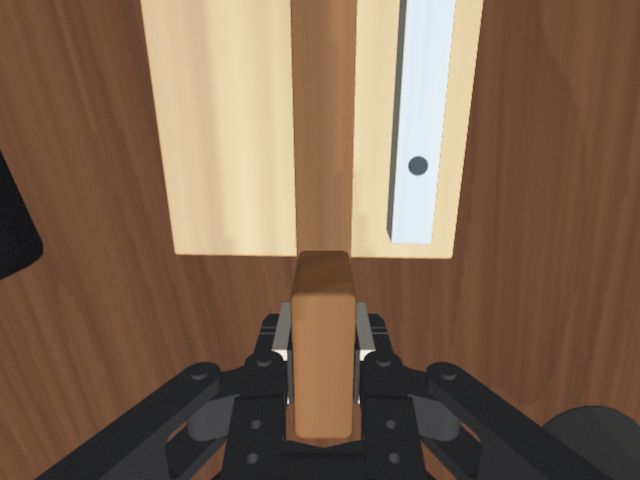

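The held stick runs straight along the board at (324,130), with the fence beside it and clear of the fingers. Sled is at about jig y +7 mm. I'll continue.

Call:
{"method": "servo_tool", "body": {"moves": [[255,[0.004,0,0],0.001],[255,[0.005,0,0],0],[255,[0.005,0.0002,0],0],[255,[0.005,0.0002,0],0],[255,[0.005,0,0],0],[255,[0.005,0.0002,0],0],[255,[0.005,0,0],0],[255,[0.004,0,0],0]]}}

```text
time: 24.02
tool_pos: [0.6034, -0.0315, 0.0808]
tcp_rot: [-2.315, -2.078, 0.038]
wrist_force: [-1.3, -3.0, -0.6]
width: 0.245
```

```bash
python3 - <<'E'
from h import *; from workcell import bot
view(bot,"w15")
E
```

```text
sled base 380 [  4.7 -96.5  22.   96.    0.6] z [0.0455 0.0458 0.05  ]
sled rib 1055 [   6.1 -152.8   24.1   48.5   89.6] z [0.0665 0.0702 0.0736]
tcp jig [ 0.0065 -0.1703] 0.0808 tool z in world [-0.038  0.007 -0.999] toolx 83.8 F [-1.2 -0.4 -0.6] t 24.07
stick bar 10955 [  5.  -78.9  24.1  62.6   0. ] z [0.0427 0.0439 0.0452]
```

Call:
{"method": "servo_tool", "body": {"moves": [[255,[0.004,0,0],0],[255,[0.005,0,0],0],[255,[0.005,0.0002,0],0],[255,[0.005,0,0],0],[255,[0.005,0,0],0],[255,[0.005,0.0002,0],0],[255,[0.005,0,0],0],[255,[0.004,0,0],0]]}}

```text
time: 24.73
tool_pos: [0.6081, 0.0107, 0.0807]
tcp_rot: [-2.315, -2.077, 0.038]
wrist_force: [-0.5, -2.9, 0.2]
width: 0.252
```

```bash
cat >> h.py <<'E'
def far(bot,name):
    for n in ("top","scene"):
        c=bot.read_camera(n);W=cloud(c);z=W[...,2];J=(W[...,:2]-JO)@np.array([[np.cos(JY),-np.sin(JY)],[np.sin(JY),np.cos(JY)]])
        for lo,hi in [(.0445,.0515),(.065,.075)]:
            m=(z>lo)&(z<hi)&(J[...,0]>-.06)&(J[...,0]<.034)&(J[...,1]>.095)&(J[...,1]<.187)
            if m.sum()>8: print(n,lo,m.sum(),rect(J[m]))
        p=proj(c,np.array([[*jig(0,.1),.05]]))[0].astype(int);a=c["pixels"][max(p[1]-60,0):p[1]+60,max(p[0]-80,0):p[0]+80,::-1];cv2.imwrite(f"pics/{name}_{n}.png",cv2.resize(a,None,fx=4,fy=4,interpolation=cv2.INTER_CUBIC))
E
python3 - <<'E'
from h import *; from workcell import bot
view(bot,"w16");far(bot,"f1")
E
```

```text
sled base 308 [  4.4 -54.   22.3  96.2   0.9] z [0.0455 0.046  0.05  ]
sled rib 1058 [   6.2 -110.3   48.6   24.4    0.3] z [0.0664 0.0702 0.0737]
tcp jig [ 0.0066 -0.1278] 0.0807 tool z in world [-0.039  0.008 -0.999] toolx 83.79 F [-0.6 -0.9 -1.4] t 24.78
stick bar 10965 [  5.1 -36.5  24.1  62.7   0.1] z [0.0426 0.0439 0.0451]
top 0.0445 82 [  6.2 119.1  31.4  54.5  89. ]
top 0.065 32 [  6.6 108.8  20.1  20.   75.2]
scene 0.0445 153 [  4.9 118.9  42.7  57.6  88. ]
scene 0.065 97 [  8.1 109.5  24.9  25.5   1.8]
```

View pics/f1_top.png

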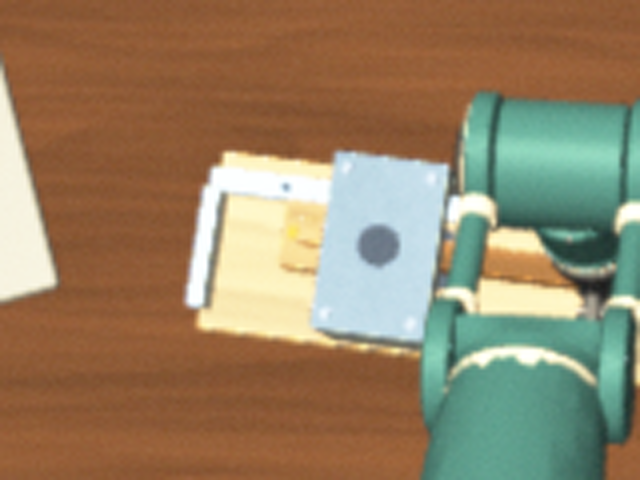

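The sled's nose is out of the hood at (300,240), flush. Its centre is near jig y +90, so about 55 mm remain.

Call:
{"method": "servo_tool", "body": {"moves": [[255,[0.004,0,0],0],[255,[0.005,0,0],0],[255,[0.005,0.0002,0],0],[255,[0.005,0,0],0],[255,[0.005,0,0],0],[255,[0.005,0,0],0],[255,[0.005,0,0],0],[255,[0.004,0,0],0]]}}

```text
time: 25.55
tool_pos: [0.6126, 0.0504, 0.0808]
tcp_rot: [-2.316, -2.076, 0.04]
wrist_force: [-1.0, -2.9, -1.1]
width: 0.249
```

```bash
python3 - <<'E'
from h import *; from workcell import bot
view(bot,"w17");far(bot,"f2")
E
```

```text
sled base 328 [-26.4 -29.4  65.   86.1  89.6] z [0.0455 0.0463 0.0501]
sled rib 1110 [-20.5 -40.7  41.6 125.2  32.7] z [0.0665 0.0703 0.0737]
tcp jig [ 0.0068 -0.0878] 0.0808 tool z in world [-0.039  0.007 -0.999] toolx 83.74 F [-0.9 -0.1 -1.7] t 25.6
stick bar 4976 [  5.4 -12.   24.1  31.6   0.1] z [0.0428 0.044  0.0451]
top 0.0445 157 [  6.8 139.5  71.2  54.2  89.6]
top 0.065 93 [  6.9 129.8  19.6  56.2   1.7]
scene 0.0445 295 [  5.4 138.3  83.1  57.1  90. ]
scene 0.065 210 [  9.2 133.9  55.1  25.7  89.3]
```

Call:
{"method": "servo_tool", "body": {"moves": [[255,[0.003,0,0],0],[255,[0.003,0,0],0],[255,[0.003,0,0],0],[255,[0.003,0,0],0],[255,[0.002,0,0],0],[255,[0.001,0,0],0],[255,[0.001,0,0],0],[255,[0.001,0,0],0]]}}

```text
time: 26.37
tool_pos: [0.6146, 0.0666, 0.081]
tcp_rot: [-2.317, -2.078, 0.043]
wrist_force: [-1.2, -9.2, 2.0]
width: 0.246
```

```bash
python3 - <<'E'
from h import *; from workcell import bot
view(bot,"w18");far(bot,"f3")
E
```

```text
sled base 284 [  3.7 -26.7  22.9  42.5   4.7] z [0.0455 0.046  0.0501]
sled rib 1067 [  6.6 -54.3  24.4  48.5  90. ] z [0.0664 0.0701 0.0737]
tcp jig [ 0.0071 -0.0724] 0.0811 tool z in world [-0.04   0.003 -0.999] toolx 83.78 F [-1.6 -7.3  1.4] t 26.42
stick bar 1169 [ 5.7 -8.4  8.2 23.8 89.3] z [0.0429 0.0442 0.0452]
top 0.0445 210 [  6.2 145.8  81.9  54.8  89.4]
top 0.065 92 [  7.1 144.5  20.7  57.7   0.8]
scene 0.0445 314 [  5.1 142.   58.7  89.2   1.1]
scene 0.065 203 [  7.8 149.6  55.7  27.5  87.8]
```

View pics/f3_top.png

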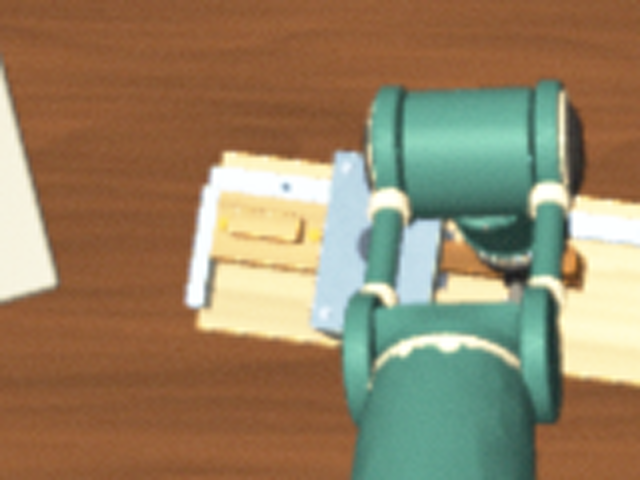

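The force of −9 N and the rib at jig y 144.5 show the sled is home, and it sits against the stop bar at (205,245). I'll draw the stick straight back.

Call:
{"method": "servo_tool", "body": {"moves": [[255,[-0.003,0,0],0],[255,[-0.006,0,0],0],[255,[-0.012,0,0],0],[255,[-0.018,0,0],0],[255,[-0.02,0,0],0],[255,[-0.02,0,0],0],[255,[-0.02,0,0],0],[255,[-0.02,0,0],0]]}}

```text
time: 27.18
tool_pos: [0.6018, -0.0523, 0.0803]
tcp_rot: [-2.311, -2.08, 0.032]
wrist_force: [-0.6, 0.0, -1.8]
width: 0.247
```

```bash
python3 - <<'E'
from h import *; from workcell import bot
view(bot,"w19");plan(bot,[*jig(-.03,-.37),.086],83.76,8)
E
```

```text
sled base 252 [   4.6 -117.5   21.9   95.5    1.6] z [0.0455 0.0472 0.0503]
sled rib 470 [   6.8 -163.2   21.8    3.4    0.6] z [0.0665 0.0703 0.0737]
tcp jig [ 0.0072 -0.1957] 0.0803 tool z in world [-0.037  0.007 -0.999] toolx 83.9 F [-0.6 -2.7 -0.8] t 27.23
stick bar 11627 [   5.6 -102.    24.1   67.4    0.2] z [0.0425 0.0438 0.045 ]
t 27.23 pos [ 0.6014 -0.056   0.0803] toolx 83.9 tilt 2.16 w 0.247 F [-0.6 -2.7 -0.8] | D [-0.0559 -0.1693  0.0057] da -0.14 rows 8
   [-0.0218, -0.0047, -0.0006] 0.0003
   [-0.0218, -0.0047, -0.0006] 0.0003
   [-0.0218, -0.0047, -0.0006] 0.0003
   [-0.0218, -0.0047, -0.0006] 0.0003
   [-0.0218, -0.0047, -0.0006] 0.0003
   [-0.0218, -0.0047, -0.0006] 0.0003
   [-0.0218, -0.0047, -0.0006] 0.0003
   [-0.0218, -0.0047, -0.0006] 0.0003
```

Call:
{"method": "servo_tool", "body": {"moves": [[255,[-0.02,0,-0.001],0],[255,[-0.02,0,-0.001],0],[255,[-0.02,-0.004,0],0],[255,[-0.02,-0.008,0],0],[255,[-0.02,-0.008,0],0],[255,[-0.02,-0.008,0],0],[255,[-0.02,-0.008,0],0],[255,[-0.02,-0.008,0],0]]}}

```text
time: 27.9
tool_pos: [0.5389, -0.2185, 0.0829]
tcp_rot: [-2.317, -2.078, 0.024]
wrist_force: [0.9, 0.4, -1.5]
width: 0.244
```

```bash
python3 - <<'E'
from h import *; from workcell import bot
plan(bot,[*jig(-.062,-.405),.081],83.76)
E
```

```text
t 27.9 pos [ 0.5389 -0.2185  0.0829] toolx 83.7 tilt 1.9 w 0.244 F [ 0.9  0.4 -1.5] | D [-0.029  -0.038  -0.0019] da 0.01 rows 2
   [-0.0205, -0.0123, 0.0012] -0.0001
   [-0.0205, -0.0123, 0.0012] -0.0001
```

Call:
{"method": "servo_tool", "body": {"moves": [[255,[-0.012,-0.008,0],0],[255,[-0.012,-0.008,0],0],[255,[-0.008,-0.005,0],0],[255,[-0.003,-0.001,0],0],[255,[0,0,0],0],[255,[0,0,0],0],[255,[0,0,0.005],0],[255,[0,0,0.004],0]]}}

```text
time: 28.57
tool_pos: [0.5105, -0.2571, 0.0749]
tcp_rot: [-2.327, -2.071, 0.019]
wrist_force: [-0.7, -0.5, -1.7]
width: 0.247
```

```bash
python3 - <<'E'
from h import *; from workcell import bot
plan(bot,[*jig(-.062,-.405),.059],83.76)
c=bot.read_camera("top");cv2.imwrite("pics/t6.png",cv2.resize(c["pixels"][130:300,140:460,::-1],None,fx=2.4,fy=2.4))
E
```

```text
t 28.57 pos [ 0.5105 -0.2571  0.0749] toolx 83.3 tilt 1.65 w 0.247 F [-0.7 -0.5 -1.7] | D [-0.0006  0.0005 -0.0159] da 0.44 rows 1
   [0.0003, -0.0003, 0.0159] -0.0077
```

View pics/t6.png

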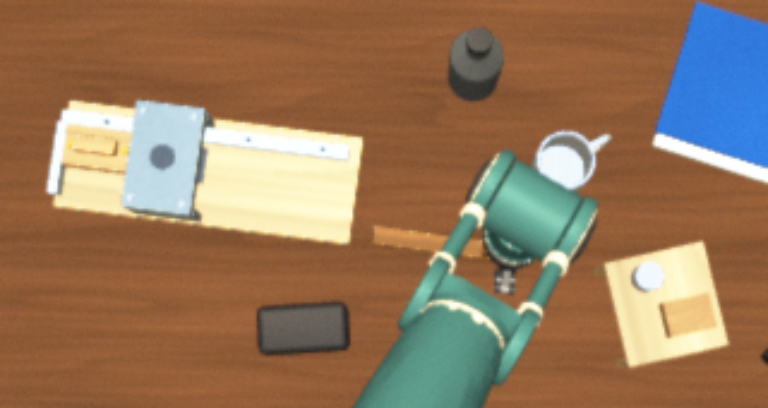

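The tip at (375,235) is off the board's end at (355,240). I'll lower the stick to the table.

Call:
{"method": "servo_tool", "body": {"moves": [[255,[0,0,0.003],0],[255,[0,0,0.004],0],[255,[0,0,0.004],0],[255,[0,0,0.003],0],[255,[0,0,0.001],0],[255,[0,0,0.001],0],[255,[0,0,0],0],[255,[0,0,0],0]]}}

```text
time: 29.28
tool_pos: [0.5112, -0.2548, 0.0583]
tcp_rot: [-2.322, -2.074, 0.02]
wrist_force: [1.0, 0.1, -1.7]
width: 0.246
```

```bash
python3 - <<'E'
from h import *; from workcell import bot
plan(bot,[*jig(-.062,-.405),.0585],83.76)
E
```

```text
t 29.28 pos [ 0.5112 -0.2548  0.0583] toolx 83.6 tilt 1.77 w 0.246 F [ 1.   0.1 -1.7] | D [-0.0013 -0.0017  0.0002] da 0.21 rows 1
   [-0.0019, -0.0012, -0.0002] -0.0036
```

Call:
{"method": "servo_tool", "body": {"moves": [[255,[0,0,0.001],0],[255,[0,0,0.0005],0],[255,[0,0,0],0],[60,[0,0,0],0],[60,[0,0,0],0],[60,[0,0,0],0],[60,[0,0,0],0],[60,[0,0,0],0]]}}

```text
time: 29.95
tool_pos: [0.5118, -0.255, 0.0574]
tcp_rot: [-2.322, -2.075, 0.019]
wrist_force: [0.3, -0.5, -0.8]
width: 0.763
```

Call:
{"method": "servo_tool", "body": {"moves": [[60,[0,0,-0.005],0],[60,[0,0,-0.01],0],[60,[0,0,-0.015],0],[60,[0,0,-0.018],0],[60,[0,0,-0.018],0],[60,[0,0,-0.018],0],[60,[-0.005,-0.01,-0.018],0],[60,[-0.005,-0.01,-0.01],0]]}}

```text
time: 30.62
tool_pos: [0.4932, -0.2628, 0.1759]
tcp_rot: [-2.317, -2.074, 0.021]
wrist_force: [-0.4, -0.6, 0.1]
width: 0.764
```

Call:
{"method": "servo_tool", "body": {"moves": [[60,[0,-0.02,-0.01],0],[60,[0,-0.02,-0.01],0],[60,[0,-0.02,-0.01],0],[60,[0,-0.015,0],0],[60,[0,-0.005,0],0],[60,[0,0,0],0],[60,[0,0,0],0],[60,[0,0,0],0]]}}

```text
time: 31.28
tool_pos: [0.411, -0.2569, 0.2179]
tcp_rot: [-2.329, -2.079, 0.016]
wrist_force: [-0.1, -0.0, -0.1]
width: 0.764
```

```bash
python3 - <<'E'
from h import *; from workcell import bot
far(bot,"f4")
c=bot.read_camera("wrist");stick(c)
c=bot.read_camera("top");stick(c);cv2.imwrite("pics/t7.png",c["pixels"][:,:,::-1]);W=cloud(c)
for n,(u0,u1,v0,v1),lo,hi in [("case",(240,292,250,285),.03,.06),("mug",(358,398,180,215),.08,.1),("flask",(320,355,138,175),.1,.25)]:
    P=W[v0:v1,u0:u1].reshape(-1,3);P=P[(P[:,2]>lo)&(P[:,2]<hi)];print(n,rect(P))
c=bot.read_camera("scene");cv2.imwrite("pics/s3.png",c["pixels"][:,:,::-1])
print(bot.read_state()["time"],bot.read_state()["tool_pos"])
E
```

```text
top 0.0445 200 [6.700e+00 1.453e+02 5.430e+01 8.310e+01 1.000e-01]
top 0.065 99 [  7.3 145.   20.   57.4   0.7]
scene 0.0445 301 [  4.  145.8  59.5  82.3   0.2]
scene 0.065 204 [  8.2 149.4  55.5  26.3  88.6]
bar 5828 [ 516.6 -194.9  180.5   24.6   83.5] 0.0214
handle 2433 [ 509.8 -254.7   60.    22.8   84.1] 0.0671
bar 242 [ 521.4 -154.5  144.9   24.3   83. ] 0.0218
case [404.9   6.4  65.1 120.7   4.9]
mug [ 625.6 -337.8   82.9   75.1   83.6]
flask [ 751.1 -213.9   68.6   64.4   78.5]
31.5333 [ 0.41109984 -0.25679901  0.21746511]
```

View pics/s3.png

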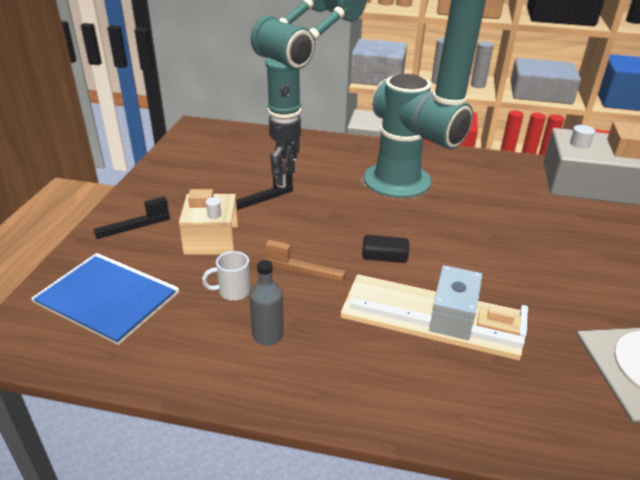

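View pics/f4_top.png

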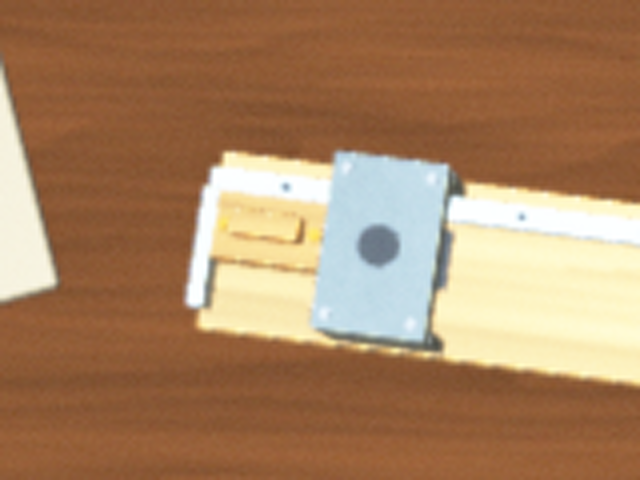

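The sled is home at jig (7, 145), parallel to the fence, and the stick lies flat on the table at scene (305,262). Mug, flask and case are where they were, and the gripper is clear. I'm handing the job in.

```bash
python3 - <<'E'
from workcell import bot
print(bot.finish_job())
E
```

```text
the job is handed in; nothing more can be done
None
```

The job is handed in at about 31.5 s of the 72 s allowed. No verdict is reported, so this rests on my own checks.

I drew the wooden stick from the cubby by its front end, laid it on the table and let go. I then set the sled flush on the fence in front of the hood and took the stick by its handle. With it I fed the sled under the hood until a 9 N push showed it was at the stop, and laid the stick back on the bare table.

**Last checks:**
- **Sled:** the top camera puts it at jig x 7, y 145 mm, within 1° of parallel. The coarser scene camera read its rib at y 149 mm and its base at y 146 mm. I trust the top view, since the stop force and the stick's position agree with it.
- **Stick:** it lies flat and upright on the table, with the bar top at 21–22 mm and the handle top at 67 mm.
- **Case and flask:** both are within 1 mm of where they started.
- **Mug:** its measured box shifted about 5 mm, but the box had also grown from 75 to 83 mm. I take that as handle pixels being included, because nothing came near the mug.
- **Gripper:** it is clear of everything.

**Not directly seen:** while the sled was under the hood I could not see it. I followed it from the stick's position, and it was flush on entering and on coming out. The tool also drifted to about 2° of tilt during the moves, with no visible effect.

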